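Fit the heating block on the hotplate, lip edge first

TASK

Fit the aluminium heating block on the hotplate stirrer: take it by its handle from the wire cooling stand and, keeping it tilted about as it leans there, rest its lipped edge on the plate's back edge first, with the lip hanging down just outside the plate. Keep that edge resting there and pivot the block down gently, never letting it drop, until it lies flat and square on the plate, centred sideways and with the lip close to the plate's edge, then let go. Leave the beaker, the bottle and the vial rack where they are.

Things in the scene. Friction and masses are not known exactly. Their poses are not given: they have to be found in the camera images.
- block_grip (a point): centre of the black grip bar of the loose heating block (0.6 to 0.9 kg). Bar along y, 106 mm long, 12 wide (x), 16 high (z), on a post of 10 mm diameter at each y = +-46 mm; this point lies 34 mm above the slab's top, 50 mm above its underside, over its middle. Axes are the block's: z out of its top, x from the lipped edge to the opposite edge
- slab_middle (a point): centre of the block's flat grey aluminium slab, 144 (x) x 140 (y) x 16 (z) mm, with two rows of four vial wells in its top; 42 mm below the grip point, same axes. At the start it leans on the wire stand, sloping about 33 degrees, lipped edge low and towards the robot (the block's z leans 33 degrees from vertical, towards the robot)
- lip_corner (a point): point, midway along the lip, where the lip's inside face meets the slab's underside: 66 mm along the block's -x and 50 mm along its -z from the grip point, same axes. The lip runs along the whole -x edge, 6 mm thick (x), outer face flush with the slab's end, and hangs 7 mm below the underside
- plate_edge (a point): middle of the upper back edge (robot's side) of the hotplate's level ceramic plate, 105 mm above the bench. x runs from the edge over the plate to the control panel, y along the edge, z up. Block fitted: its axes parallel to these, lip_corner level with this point and 0 to 10 mm outside it (x = 0 to -10 mm, y = 0)
- hotplate: the fixed hotplate stirrer: white housing 245 x 150 mm, square white ceramic plate 140 x 140 x 8 mm on top, sloping control panel with two black knobs at the +x end. Behind the back edge, under the plate, it is free for the lip: the housing stands back 8 mm and 17 mm lower than the plate's underside. Origin on the bench below the plate's centre; axes as plate_edge
- stand: fixed steel wire cooling stand, about 160 x 116 mm; two cross bars carry the slab and two upturned wires in front of the lip keep it from sliding; they reach 7 mm above the slab's underside there, so the block lifts off square to its slope. Origin on the bench, about below the slab's middle; x level, up the slope, away from the robot
- beaker: bystander: loose glass beaker, 68 mm wide, 90 mm high; origin at the centre of its underside
- reagent: bystander: loose amber screw-cap bottle, 70 mm diameter, 140 mm high; origin at the centre of its underside
- vial_rack: bystander: loose white rack with eight capped vials, 60 x 120 x 53 mm; origin at the centre of its underside
Things that resemble listed ones, but are neither listed nor needed, are in the scene too. There is more than one size of the part that bears block_grip; the job needs the largest.

How it is judged:
By the outcome, as a careful person would: the job done as asked, in the order asked, and still so for the second after the job is handed in, with the robot touching nothing.
It also fails if it takes over 48 s, if anything falls off the work surface, if the arm or the gripper's body presses on something with over 40 N, if the wrist force passes 120 N, or if a joint passes its speed limit or range.

ROBOT

A 6-joint arm with a two-finger parallel gripper is mounted at the origin on the work surface. World frame = base frame: x ahead of the robot, y to its left, z up, the work surface at z = 0. Lengths are in m, angles in rad, forces in N, time in s.
With the tool pointing down it reaches from about 0.375 to 0.975 m from the base axis. Payload 3.8 kg.
Tool frame: the origin (TCP) lies between the finger pads; the fingertips stand 22 mm ahead of it and the grasp point (between the pads) lies 3 mm ahead of it; z points along the fingers, x is the direction in which the jaws open and shut, and the axes are right-handed (so a half turn about z gives the same grasp; the last joint's range is limited). The gripper opens to 85 mm and grips with 20 to 120 N. Pads are 22 mm wide; open, the fingers measure 114 mm over their backs; the gripper's body (76 mm by 85 mm) begins 54 mm behind the grasp point. The pads swing forward as they close: fully open they stand 13 mm farther back than shut.
Start: joints at [1.121, 0.264, 1.604, -0, 1.274, -0.037], TCP at [0.271, 0.618, 0.253] pointing down, gripper open.
Joint ranges: [-2.63, 2.63], [-0.94, 2.18], [0.31, 2.57], [-1.31, 4.45], [0, 2.66], [-2.55, 2.55]. Speed limits (rad/s): [2.57, 2.57, 3.14, 3.14, 3.14, 3.14].

INTERFACE

Orientations are given as a unit quaternion [w, x, y, z].
In Python, from station import status, imaging, finish_job gives the robot as it stands.
- The arm moves only by the tool move_arm, never from a script. Its argument "motion" is one flat list of numbers, 5 for each row, row after row: the shift along the tool's x, y, z in m, then the turn about the tool's z in degrees, then the finger opening in m, from 0 to 0.0854. A call has 1 to 20 rows; each row is the pose to reach, as a shift and turn from the pose commanded when the call began, along the tool's axes at that moment; what a row does not reach only later rows make up. A row lasts 1/8 s, in which the tool goes at most 62.5 mm and 10.7 degrees, less where a joint would pass 70% of its speed; a pose out of reach is approached as far as the arm can. A call with a gripper value outside its range is refused whole. The fingers move at their own pace and stop on an object; the grip force is fixed at half the most. Time passes only in rows, so rows that repeat a pose let the fingers close. It gives the time, the measured TCP pose, the force and the opening at its end, in the units of the state.
- status.get_obs(): the state, without advancing time (a new reading comes with each control period).
- imaging.snapshot(name): name is "scene" or "top" or "wrist"; returns the picture (420x560x3 uint8, red, green, blue); there is no depth.
- imaging.camera_params(name): a dict with "K" (3x3 intrinsics, pixels), "R" (3x3) and "t" (3): a world point X has camera coordinates R X + t; the wrist camera has in their place "hand_eye" (4x4, takes a point from camera to tool coordinates, whose origin is the TCP and whose axes are the tool frame's). Camera axes: x right, y down, z forward; pixel columns grow to the right and rows downward; lengths in m; the calibration is good to about 2 mm. A picture is of the moment at which its call begins: read the wrist's pose just before it. camera_params takes no time and is no camera call.
- finish_job(): hands the job in, once; it reports no verdict.
The state is a dict: "time": time; "joint_pos": joint angles; "qd": joint speeds; "joint_torque": joint torques, N m; "tool_pos": TCP position; "tool_rot": TCP orientation; "wrist_force": force on the tool from outside, world axes, zero at the start; "wrist_torque": the same for the moment, N m; "width": finger opening in m.
Only numpy, scipy, OpenCV 4.12 (cv2) and the standard library are available. Lean on these libraries where they do the work, as an engineer would, in place of code of your own. Each camera call takes 0.05 s, during which the arm holds its last target.

## Working session

There is one attempt and no reset: what is moved stays moved. The work goes in short steps, Python scripts to look and compute and a tool call to move; the robot and the scene stay as the last step left them, time stands still between calls to the robot, and variables do not carry over. Pictures are saved under pics/ and viewed, and the job is handed in when it is done.

Besides the shell and the picture viewer there is one more tool, called after ">>>" in YAML: its name, and indented under it one key for each argument. move_arm: Moves the arm, as the interface text tells. Its arguments: {"type":"object","properties":{"motion":{"type":"array"}},"required":["motion"]}

```bash
mkdir -p pics; ls
python3 - <<'E'
from station import status, imaging
import cv2,numpy as np
o=status.get_obs(); print(o)
for n in ["scene","top","wrist"]:
    im=imaging.snapshot(n); cv2.imwrite(f"pics/{n}0.png",im[:,:,::-1])
    p=imaging.camera_params(n); print(n,{k:np.round(v,4).tolist() for k,v in p.items()})
E
```

```text
pics
{'time': 0.0, 'joint_pos': array([ 1.12107561e+00,  2.64775894e-01,  1.60540776e+00, -3.64079797e-05,
        1.27371390e+00, -3.68835970e-02]), 'qd': array([ 0.000515  ,  0.00171595,  0.00178874,  0.00106223,  0.00035162,
       -0.00053777]), 'joint_torque': array([ 2.54777960e-04, -5.15081334e+01, -3.67322373e+01,  1.31628229e-05,
        1.26481365e-02, -2.38415964e-06]), 'tool_pos': array([0.27051251, 0.61765597, 0.25192843]), 'tool_rot': array([ 6.09491473e-04,  8.37017932e-01,  5.47174243e-01, -9.78243558e-04]), 'wrist_force': array([ 0.7176965 ,  0.14857241, -0.14302711]), 'wrist_torque': array([ 0.01120521, -0.03819742,  0.0176432 ]), 'width': 0.08529639451838812}
scene {'K': [[473.9497, 0.0, 282.6084], [0.0, 473.9497, 215.582], [0.0, 0.0, 1.0]], 'R': [[-0.4276, 0.9037, 0.0217], [0.5353, 0.2725, -0.7995], [-0.7284, -0.3303, -0.6002]], 't': [0.2274, -0.2292, 1.954]}
top {'K': [[440.3905, 0.0, 279.9149], [0.0, 440.3905, 203.517], [0.0, 0.0, 1.0]], 'R': [[0.0039, -1.0, -0.0011], [-0.9869, -0.0036, -0.1615], [0.1615, 0.0017, -0.9869]], 't': [0.0122, 0.5872, 1.6345]}
wrist {'K': [[376.5827, 0.0, 279.4646], [0.0, 376.5827, 205.5074], [0.0, 0.0, 1.0]], 'hand_eye': [[1.0, -0.0002, 0.0005, -0.0011], [0.0001, 0.964, 0.266, -0.0675], [-0.0005, -0.266, 0.964, -0.1212], [0.0, 0.0, 0.0, 1.0]]}
```

View pics/scene0.png

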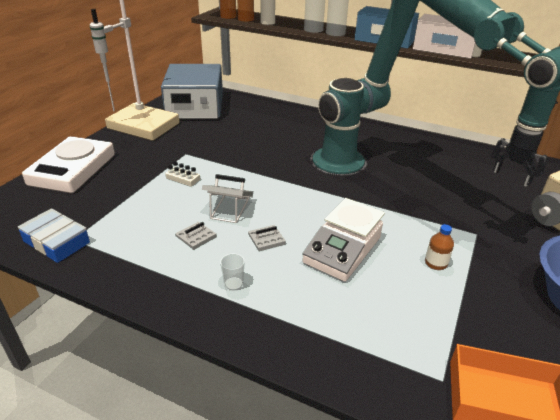

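View pics/top0.png

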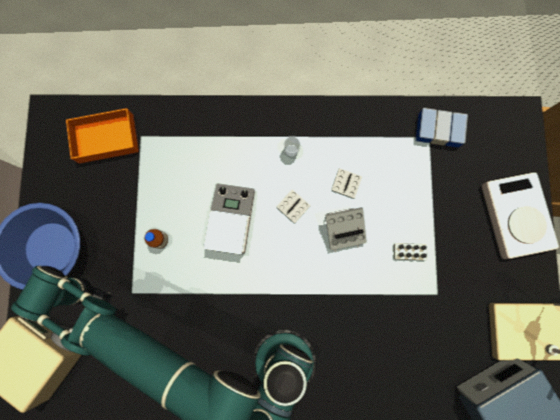

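View pics/wrist0.png

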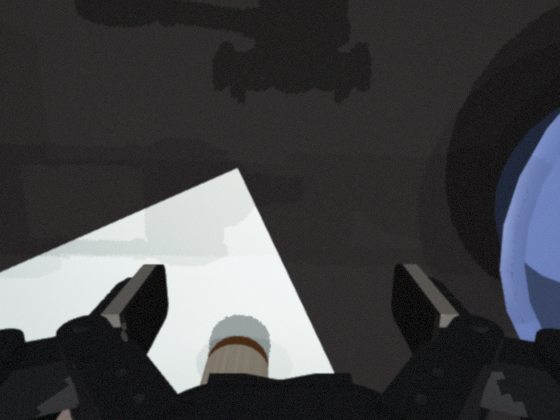

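The top view shows the block on its stand near pixel (347,229) with the bar at about (349,234). The hotplate is at (230,220) with its back edge near row 255. The look-alike small blocks are at (293,207) and (346,183). I'll enlarge these next.

```bash
cat > h.py <<'E'
from station import status, imaging
import cv2,numpy as np
from scipy.spatial.transform import Rotation as Ro
def Rq(q): return Ro.from_quat([q[1],q[2],q[3],q[0]]).as_matrix()
def cam(n,obs=None):
    p=imaging.camera_params(n); K=np.array(p["K"])
    if n!="wrist": return K,np.array(p["R"]),np.array(p["t"])
    H=np.array(p["hand_eye"]); R=Rq(obs["tool_rot"])
    Rwc=R@H[:3,:3]; c=R@H[:3,3]+obs["tool_pos"]
    return K,Rwc.T,-Rwc.T@c
def onplane(C,uv,z):
    K,R,t=C; c=-R.T@t; d=R.T@np.linalg.inv(K)@np.array([uv[0],uv[1],1.]); return c+d*(z-c[2])/d[2]
def tri(C1,u1,C2,u2):
    A=[];
    for (K,R,t),u in ((C1,u1),(C2,u2)):
        P=K@np.c_[R,t]; A+= [u[0]*P[2]-P[0],u[1]*P[2]-P[1]]
    X=np.linalg.svd(np.array(A))[2][3]; return X[:3]/X[3]
def proj(C,X):
    K,R,t=C; p=K@(R@np.asarray(X)+t); return p[:2]/p[2]
E
python3 - <<'E'
import cv2
t=cv2.imread("pics/top0.png"); cv2.imwrite("pics/tc.png",cv2.resize(t[140:300,190:390],None,fx=4,fy=4,interpolation=cv2.INTER_CUBIC)[:600])
s=cv2.imread("pics/scene0.png"); cv2.imwrite("pics/sc.png",cv2.resize(s[150:300,160:400],None,fx=3.3,fy=3.3,interpolation=cv2.INTER_CUBIC))
E
```

```text
(no output)
```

View pics/tc.png

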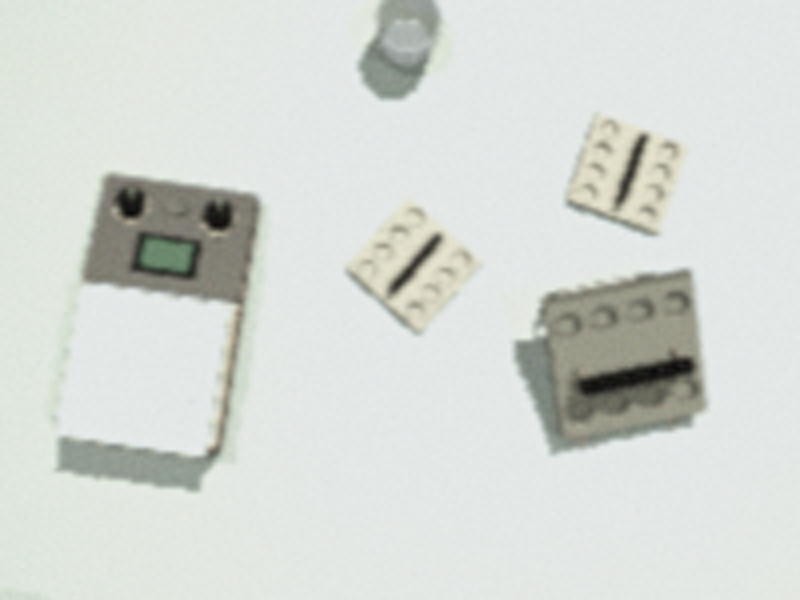

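View pics/sc.png

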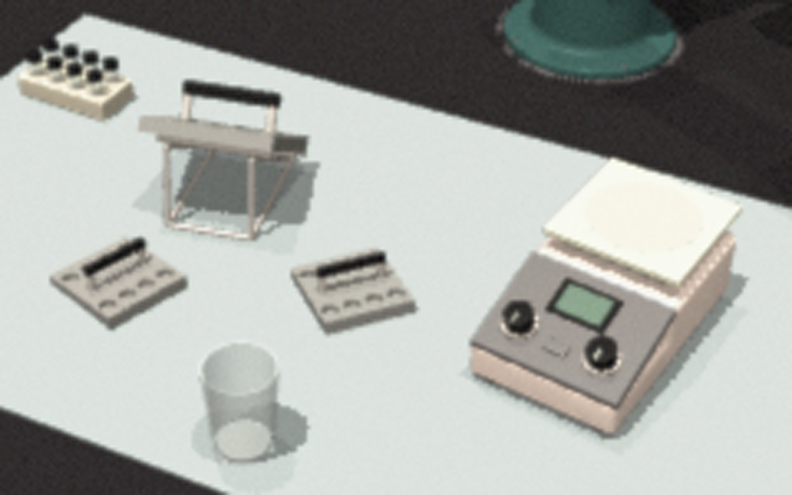

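The crops show the black bar at top pixel about (349,234), with ends near (335,236) and (363,231). In the scene view it is at about (230,178). The plate's back edge in the top view runs from about (205,250) to (243,254).

Run:
```python
from h import *
t=cv2.imread("pics/top0.png").astype(int); s=cv2.imread("pics/scene0.png").astype(int)
T=cam("top");S=cam("scene")
def bar(im,x0,x1,y0,y1,th):
    g=im[y0:y1,x0:x1].max(2); w=np.clip(th-g,0,None).astype(float); 
    m=(w>0).astype(np.uint8); n,l,st,c=cv2.connectedComponentsWithStats(m,connectivity=4); k=1+np.argmax(st[1:,4]); w=w*(l==k)
    ys,xs=np.nonzero(w); c=np.array([xs.mean()+x0,ys.mean()+y0]); 
    pts=np.c_[xs,ys].astype(np.float32); r=cv2.minAreaRect(pts); vx=cv2.fitLine(pts,2,0,.01,.01).ravel()[:2]
    p=(pts+[x0,y0]-c)@vx; return c,vx,p.min(),p.max(),len(xs)
a=bar(t,330,368,224,242,70);b=bar(s,210,250,170,186,70); print(a,b)
print("bar centre",tri(T,a[0],S,b[0]))
# ends
ea=[a[0]+a[1]*q for q in(a[2]-.5,a[3]+.5)];eb=[b[0]+b[1]*q for q in(b[2]-.5,b[3]+.5)]
# robot's left = +y: top view -> left of image (camera x = -y)
for i,j in((0,1),(1,0),(0,0),(1,1)): 
    X=tri(T,ea[i],S,eb[j]); print(i,j,X)
# plate white mask in top
g=t[200:262,195:255]
m=((g.min(2)>243)).astype(np.uint8); n,l,st,c=cv2.connectedComponentsWithStats(m); k=1+np.argmax(st[1:,4]); 
cn=max(cv2.findContours((l==k).astype(np.uint8),cv2.RETR_EXTERNAL,cv2.CHAIN_APPROX_NONE)[0],key=len)
r=cv2.minAreaRect(cn); bx=cv2.boxPoints(r)+[195,200]; print(st[k],r)
for p in bx: print(p,onplane(T,p,.105))
```

```text
(array([348.40833333, 233.88333333]), array([ 0.97850055, -0.20624432], dtype=float32), np.float64(-13.7628562708696), np.float64(14.10036868254341), 120) (array([229.64367816, 178.09195402]), array([0.98900944, 0.14785255], dtype=float32), np.float64(-13.950879798709657), np.float64(14.480647294343207), 87)
bar centre [ 0.4661558  -0.23534201  0.10642004]
0 1 [ 0.45505821 -0.18392614  0.10624255]
1 0 [ 0.4769298  -0.28686461  0.10639212]
0 0 [ 0.48199074 -0.22965872  0.12038852]
1 1 [ 0.45700409 -0.23694476  0.10430068]Traceback (most recent call last):
  File "<stdin>", line 19, in <module>
    return _wrapfunc(a, 'argmax', axis=axis, out=out, **kwds)
    return bound(*args, **kwds)
ValueError: attempt to get argmax of an empty sequence
```

Run:
```python
from h import *
t=cv2.imread("pics/top0.png").astype(int)
T=cam("top")
print(t[230,[196,199,202,204,206,208,215,230,240,245,247,249,252]].tolist())
print(t[[205,208,211,214,220,240,248,250,252,254,256,259],225].tolist())
```

```text
[[222, 231, 225], [219, 228, 219], [221, 230, 223], [214, 226, 213], [211, 226, 216], [228, 232, 227], [230, 232, 227], [230, 232, 228], [230, 231, 227], [209, 219, 214], [143, 163, 174], [177, 191, 184], [212, 225, 214]]
[[76, 95, 71], [106, 112, 115], [133, 142, 144], [230, 231, 227], [231, 232, 226], [230, 232, 227], [231, 232, 228], [231, 233, 228], [151, 160, 152], [148, 159, 151], [147, 156, 148], [140, 153, 144]]
```

```bash
cat >> h.py <<'E'
def yawdeg(o): # world heading of tool x
    R=Rq(o["tool_rot"]); return np.degrees(np.arctan2(R[1,0],R[0,0]))
def cmd(target,heading,o=None):
    o=o or status.get_obs(); R=Rq(o["tool_rot"]); d=R.T@(np.array(target)-o["tool_pos"])
    turn=-(heading-yawdeg(o)); turn=(turn+180)%360-180   # tool z down
    print("t",round(o["time"],2),"pos",o["tool_pos"].round(4),"heading",round(yawdeg(o),2),"down tilt",np.degrees(np.arccos(-R[2,2])).round(2),"shift mm",(d*1e3).round(1),"turn",round(turn,1)," w",o["width"].round(4),"F",o["wrist_force"].round(1),"T",o["wrist_torque"].round(2),"j",o["joint_pos"].round(2))
E
python3 - <<'E'
from h import *
t=cv2.imread("pics/top0.png"); T=cam("top")
g=cv2.GaussianBlur(t,(3,3),0)[205:262,195:255]
m=((g.min(2)>224)).astype(np.uint8); n,l,st,c=cv2.connectedComponentsWithStats(m,connectivity=4); k=1+np.argmax(st[1:,4]); 
cn=max(cv2.findContours((l==k).astype(np.uint8),cv2.RETR_EXTERNAL,cv2.CHAIN_APPROX_NONE)[0],key=len)
r=cv2.minAreaRect(cn); bx=cv2.boxPoints(r)+[195,205]; print(st[k],r)
for p in bx: print(p,onplane(T,p,.105))
cmd([.38,.15,.36],-90+0)
cmd([.38,.15,.36],180)
E
```

```text
[  10    7   42   41 1285] ((30.18486785888672, 26.96957778930664), (36.693294525146484, 36.45630645751953), 9.090277671813965)
[204.18876839 247.07019806] [0.41651898 0.28853756 0.105     ]
[209.94851875 211.07176161] [0.54862294 0.27152515 0.105     ]
[246.18096924 216.86895752] [0.52761953 0.13789039 0.105     ]
[240.42121887 252.86739349] [0.39608254 0.15661859 0.105     ]Traceback (most recent call last):
  File "<stdin>", line 8, in <module>
  File "h.py", line 25, in cmd
    print("t",round(o["time"],2),"pos",o["tool_pos"].round(4),"heading",round(yawdeg(o),2),"down tilt",np.degrees(np.arccos(-R[2,2])).round(2),"shift mm",(d*1e3).round(1),"turn",round(turn,1)," w",o["width"].round(4),"F",o["wrist_force"].round(1),"T",o["wrist_torque"].round(2),"j",o["joint_pos"].round(2))
                                                                                                                                                                                                     ^^^^^^^^^^^^^^^^
AttributeError: 'float' object has no attribute 'round'
```

```bash
sed -i 's/o\["width"\].round(4)/round(float(o["width"]),4)/' h.py
python3 - <<'E'
from h import *
cmd([.36,.21,.36],-90); cmd([.36,.21,.36],171); cmd([.36,.21,.36],-9)
E
```

```text
t 0.15 pos [0.2706 0.6178 0.2522] heading 66.35 down tilt 0.1 shift mm [-337.9  245.5 -107.2] turn 156.3  w 0.0854 F [ 0.7 -0.2  0.8] T [-0.05  0.01 -0.02] j [ 1.12  0.26  1.61 -0.    1.27 -0.04]
t 0.15 pos [0.2706 0.6178 0.2522] heading 66.35 down tilt 0.1 shift mm [-337.9  245.5 -107.2] turn -104.7  w 0.0854 F [ 0.7 -0.2  0.8] T [-0.05  0.01 -0.02] j [ 1.12  0.26  1.61 -0.    1.27 -0.04]
t 0.15 pos [0.2706 0.6178 0.2522] heading 66.35 down tilt 0.1 shift mm [-337.9  245.5 -107.2] turn 75.3  w 0.0854 F [ 0.7 -0.2  0.8] T [-0.05  0.01 -0.02] j [ 1.12  0.26  1.61 -0.    1.27 -0.04]
```

Run:
```python
from h import *
cmd([.45,.14,.33],-8)
```

```text
t 0.15 pos [0.2706 0.6178 0.2522] heading 66.35 down tilt 0.1 shift mm [-365.8  356.   -77.1] turn 74.3  w 0.0854 F [ 0.7 -0.2  0.8] T [-0.05  0.01 -0.02] j [ 1.12  0.26  1.61 -0.    1.27 -0.04]
```

>>> move_arm:
  motion: [-0.037, 0.036, -0.02, 8, 0.0854, -0.073, 0.071, -0.04, 16, 0.0854, -0.11, 0.107, -0.06, 24, 0.0854, -0.146, 0.142, -0.077, 32, 0.0854, -0.183, 0.178, -0.077, 40, 0.0854, -0.22, 0.214, -0.077, 48, 0.0854, -0.256, 0.249, -0.077, 56, 0.0854, -0.293, 0.285, -0.077, 64, 0.0854, -0.33, 0.32, -0.077, 70, 0.0854, -0.366, 0.356, -0.077, 74.3, 0.0854, -0.366, 0.356, -0.077, 74.3, 0.0854, -0.366, 0.356, -0.077, 74.3, 0.0854]

```text
time: 1.65
tool_pos: [0.4498, 0.1404, 0.33]
tool_rot: [-0.0, 0.998, -0.07, -0.0]
wrist_force: [0.0, 0.1, -0.4]
width: 0.0855
```

Run:
```python
from h import *
import pickle
o=status.get_obs(); im=imaging.snapshot("wrist"); cv2.imwrite("pics/w1.png",im[:,:,::-1]); pickle.dump(o,open("o1.pkl","wb"))
cmd([.45,.14,.33],-8); print(np.linalg.norm(o["qd"]))
```

```text
t 1.7 pos [0.4497 0.1409 0.3301] heading -7.9 down tilt 0.04 shift mm [0.4 0.8 0.1] turn 0.1  w 0.0854 F [-0.5 -0.5 -0.1] T [ 0.   -0.   -0.03] j [ 0.25 -0.17  1.92  0.    1.39  0.39]
0.027168630333230786
```

View pics/w1.png

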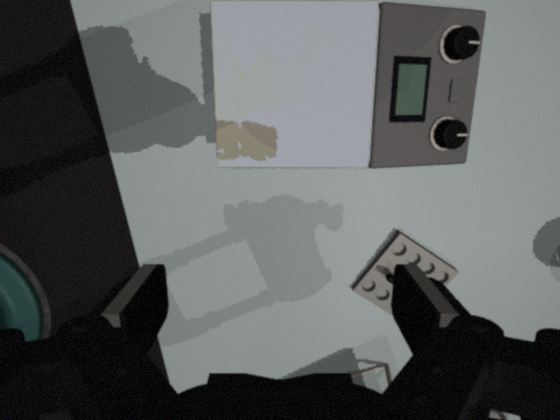

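The wrist view shows the plate from about (211,1) to (379,1) along the top and (218,167) to (371,167) along the bottom. The back edge is the left side at about x 211–218. I'll fit the edges with subpixel lines.

Run:
```python
from h import *
import pickle
o=pickle.load(open("o1.pkl","rb")); im=cv2.imread("pics/w1.png"); C=cam("wrist",o)
g=cv2.GaussianBlur(im,(3,3),0).astype(float).sum(2)
print(g[60,200:225].round(),g[60,365:390].round(), g[155:175,300].round(), g[0:6,300])
def vedge(rows,x0,x1,sgn):
    P=[]
    for r in rows:
        d=np.diff(g[r,x0:x1])*sgn; k=np.argmax(d)
        if 0<k<len(d)-1:
            a,b,c=d[k-1:k+2]; P.append([x0+k+.5+.5*(a-c)/(a-2*b+c),r])
    return np.array(P)
def hedge(cols,y0,y1,sgn):
    P=[]
    for r in cols:
        d=np.diff(g[y0:y1,r])*sgn; k=np.argmax(d)
        if 0<k<len(d)-1:
            a,b,c=d[k-1:k+2]; P.append([r,y0+k+.5+.5*(a-c)/(a-2*b+c)])
    return np.array(P)
L=vedge(range(6,110,3),203,226,1); B=hedge(list(range(285,365,3)),160,176,-1); Rr=vedge(range(6,160,3),365,386,-1)
def fit(P,z=.105):
    W=np.array([onplane(C,p,z)[:2] for p in P]); v=cv2.fitLine(W.astype(np.float32),cv2.DIST_HUBER,0,.0005,.001).ravel()
    n=np.array([-v[1],v[0]]); res=(W-v[2:])@n; return v, res.std()
for nme,P in(("L",L),("B",B),("R",Rr)):
    v,s=fit(P); print(nme,v,"ang",np.degrees(np.arctan2(v[1],v[0])),"rms",s)
lv,_=fit(L);bv,_=fit(B);rv,_=fit(Rr)
ix=lambda a,b:a[2:]+a[:2]*np.linalg.solve(np.c_[a[:2],-b[:2]],b[2:]-a[2:])[0]
c1=ix(lv,bv);c2=ix(rv,bv); print("corners",c1,c2,np.linalg.norm(c2-c1))
d=lv[:2]*np.sign(lv[1]); print("edge mid",c1+d*.07)
```

```text
[400. 360. 312. 286. 278. 277. 278. 277. 277. 277. 276. 284. 327. 400.
 456. 473. 473. 475. 474. 474. 476. 480. 482. 478. 476.] [484. 482. 482. 482. 482. 482. 482. 481. 473. 458. 407. 303. 211. 190.
 210. 227. 238. 242. 242. 241. 241. 242. 244. 243. 242.] [491. 491. 491. 491. 491. 489. 488. 488. 489. 488. 484. 458. 430. 436.
 455. 461. 461. 461. 460. 460.] [426. 444. 466. 475. 477. 477.]
L [0.14027406 0.9901127  0.40665838 0.25198242] ang 81.93629 rms 0.00017593949532518393
B [ 0.9902287  -0.13945279  0.49181157  0.14350487] ang -8.016182 rms 9.733824587716864e-05
R [0.14137307 0.9899564  0.5418884  0.20387948] ang 81.87269 rms 0.00016047154279116851
corners [0.39325622 0.1573843 ] [0.5324492  0.13778192] 0.14056648
edge mid [0.4030754 0.2266922]
```

Run:
```python
from h import *
cmd([.478,-.30,.28],12)
```

```text
t 1.7 pos [0.4497 0.1409 0.3301] heading -7.9 down tilt 0.04 shift mm [ 88.7 432.8  49.8] turn -19.9  w 0.0854 F [-0.5 -0.5 -0.1] T [ 0.   -0.   -0.03] j [ 0.25 -0.17  1.92  0.    1.39  0.39]
```

>>> move_arm:
  motion: [0.01, 0.048, 0.005, -2, 0.034, 0.02, 0.096, 0.01, -5, 0.034, 0.03, 0.144, 0.02, -8, 0.034, 0.039, 0.192, 0.03, -11, 0.034, 0.049, 0.24, 0.04, -14, 0.034, 0.059, 0.288, 0.05, -17, 0.034, 0.069, 0.337, 0.05, -19, 0.034, 0.079, 0.385, 0.05, -20, 0.034, 0.089, 0.433, 0.05, -20, 0.034, 0.089, 0.433, 0.05, -20, 0.034, 0.089, 0.433, 0.05, -20, 0.034]

```text
time: 3.08
tool_pos: [0.4788, -0.2994, 0.2799]
tool_rot: [-0.001, 0.994, 0.106, -0.0]
wrist_force: [-0.3, 0.2, 0.4]
width: 0.0339
```

Run:
```python
from h import *
import pickle
o=status.get_obs(); im=imaging.snapshot("wrist"); cv2.imwrite("pics/w2.png",im[:,:,::-1]); pickle.dump(o,open("o2.pkl","wb"))
cmd([.478,-.30,.28],12); print(np.linalg.norm(o["qd"])); print(proj(cam("wrist",o),[.466,-.235,.106]))
```

```text
t 3.12 pos [ 0.4787 -0.2991  0.28  ] heading 12.16 down tilt 0.07 shift mm [-0.9  0.7 -0. ] turn 0.2  w 0.0337 F [-0.3  0.1  1.3] T [ 0.02 -0.    0.  ] j [-0.6   0.04  1.81  0.    1.29 -0.82]
0.02373187790555133
[281.86622433 103.41618813]
```

View pics/w2.png

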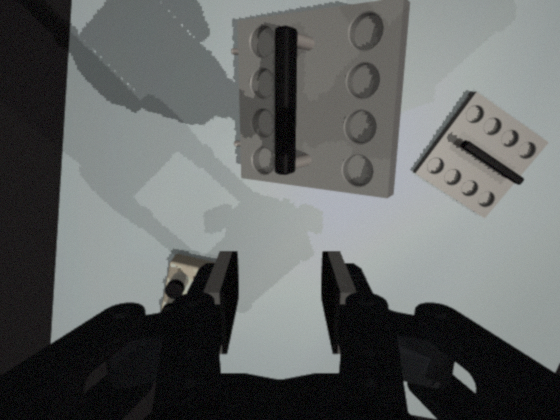

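The wrist view shows the bar running from (286,25) to (286,174). The slab's top corners are at about (233,18), (409,0), (393,197) and (241,177).

```bash
cat > meas.py <<'E'
from h import *
def edge(g,p,q,half,n=40,sgn=0):
    p,q=np.array(p,float),np.array(q,float); d=(q-p)/np.linalg.norm(q-p); nn=np.array([-d[1],d[0]]); P=[]
    s=np.arange(-half,half+.01,.5)
    for a in np.linspace(0,1,n):
        pts=p+(q-p)*a+s[:,None]*nn
        v=cv2.remap(g,pts[:,0].astype(np.float32)[None],pts[:,1].astype(np.float32)[None],cv2.INTER_LINEAR)[0]
        dv=np.diff(v); dv=np.abs(dv) if sgn==0 else dv*sgn; k=np.argmax(dv); P.append(p+(q-p)*a+nn*(s[k]+.25))
    P=np.array(P,np.float32); L=cv2.fitLine(P,cv2.DIST_HUBER,0,.01,.01).ravel(); nn=np.array([-L[1],L[0]])
    return L,float(np.median(abs((P-L[2:])@nn)))
ix=lambda a,b:a[2:]+a[:2]*np.linalg.solve(np.c_[a[:2],-b[:2]],b[2:]-a[2:])[0]
E
python3 - <<'E'
from meas import *
import pickle
o=pickle.load(open("o2.pkl","rb")); im=cv2.imread("pics/w2.png"); C=cam("wrist",o)
g=cv2.GaussianBlur(im,(3,3),0).astype(np.float32).sum(2)
print(g[175:205:2,330]); print(g[100,225:250]);print(g[100,390:415]);print(g[100,268:305]); print(g[0:20,330]);print(g[165:185,286]);print(g[18:34,286])
cv2.imwrite("pics/w2c.png",cv2.resize(im[0:210,215:425],None,fx=2.8,fy=2.8,interpolation=cv2.INTER_CUBIC))
E
```

```text
[332. 328. 332. 335. 332. 332. 329. 368. 496. 537. 538. 536. 535. 536.
 535.]
[333. 331. 328. 328. 329. 330. 330. 330. 331. 331. 329. 330. 327. 309.
 280. 253. 243. 241. 241. 241. 241. 242. 240. 241. 242.]
[302. 302. 301. 301. 298. 288. 276. 272. 272. 275. 303. 376. 459. 499.
 505. 507. 507. 507. 505. 505. 506. 505. 504. 502. 505.]
[240. 238. 239. 236. 224. 199. 148.  83.  40.  36.  45.  46.  42.  39.
  45.  55.  66.  81.  87.  79.  64.  49.  39.  38.  40.  43.  57. 102.
 185. 263. 299. 307. 308. 307. 306. 307. 307.]
[460. 433. 374. 332. 321. 319. 320. 322. 322. 323. 324. 324. 322. 322.
 322. 322. 324. 324. 323. 323.]
[ 94.  90.  82.  83.  86.  84.  81.  79. 105. 186. 276. 321. 332. 333.
 332. 332. 334. 340. 373. 438.]
[324. 322. 322. 322. 322. 320. 294. 222. 127.  64.  56.  68.  75.  76.
  79.  76.]
```

View pics/w2c.png

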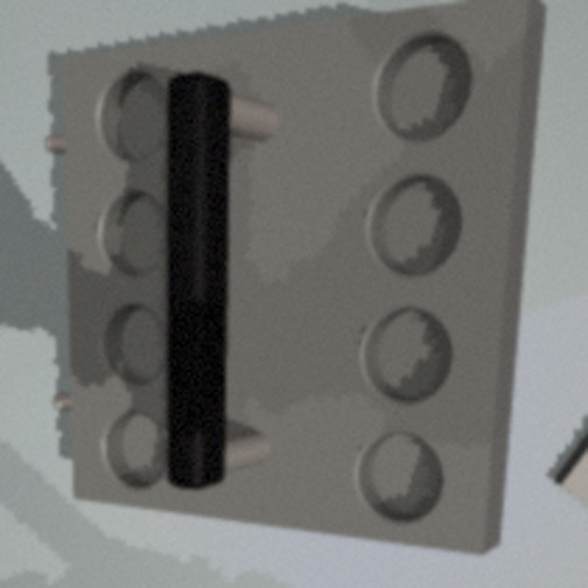

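```bash
cat > pnp.py <<'E'
from meas import *
def solve(im,o,segs,barL,barR,barT,barB,half=5):
    C=cam("wrist",o); g=cv2.GaussianBlur(im,(3,3),0).astype(np.float32).sum(2)
    L={k:edge(g,*v,half) for k,v in segs.items()}
    for k,(l,r) in L.items(): print(k,"med res",round(r,2))
    l,f,b,t=[L[k][0] for k in("lip","far","bot","top")]
    px=[ix(l,t),ix(f,t),ix(f,b),ix(l,b)]
    obj=[[-72,70,-34],[72,70,-34],[72,-70,-34],[-72,-70,-34]]
    px=np.array(px,np.float32);obj=np.array(obj,np.float32)/1e3
    K,R,tt=C
    ok,rv,tv=cv2.solvePnP(obj,px,K,None,flags=cv2.SOLVEPNP_IPPE)
    rv,tv=cv2.solvePnPRefineLM(obj,px,K,None,rv,tv)
    pr=cv2.projectPoints(obj,rv,tv,K,None)[0][:,0]; print("px",px.round(1).tolist(),"res",(pr-px).round(2).tolist())
    Rb=R.T@cv2.Rodrigues(rv)[0]; X=R.T@(tv.ravel()-tt)
    return X,Rb,C
def report(X,Rb):
    print("grip",X.round(4),"heading x",np.degrees(np.arctan2(Rb[1,0],Rb[0,0])).round(2),"tilt",np.degrees(np.arcsin(Rb[2,0])).round(2),"roll",np.degrees(np.arcsin(Rb[2,1])).round(2),"lip",(X+Rb@[-.066,0,-.05]).round(4))
E
python3 - <<'E'
from pnp import *
import pickle
o=pickle.load(open("o2.pkl","rb")); im=cv2.imread("pics/w2.png")
X,Rb,C=solve(im,o,{"lip":((235,40),(241,170)),"far":((402,8),(390,185)),"bot":((250,178),(382,195)),"top":((330,4),(395,-0.0+1))},0,0,0,0,4)
report(X,Rb); print("bar pix pred",proj(C,X),[proj(C,X+Rb@[0,s*.053,0]) for s in(1,-1)])
E
```

```text
lip med res 0.58
far med res 0.74
bot med res 0.22
top med res 0.14
px [[231.10000610351562, 0.6000000238418579], [402.8999938964844, -0.800000011920929], [394.0, 198.8000030517578], [237.60000610351562, 177.3000030517578]] res [[-3.2899999618530273, 8.5], [6.619999885559082, -3.4800000190734863], [-5.579999923706055, -0.20999999344348907], [0.7400000095367432, -4.539999961853027]]
grip [ 0.4698 -0.2377  0.1178] heading x 8.65 tilt 29.43 roll 7.99 lip [ 0.4358 -0.2348  0.0424]
bar pix pred [286.27970635 108.38391733] [array([285.39196804,  28.03762846]), array([287.04137158, 177.31974351])]
```

Run:
```python
from pnp import *
import pickle
o=pickle.load(open("o2.pkl","rb")); im=cv2.imread("pics/w2.png")
for h in (2.5,3.5):
    X,Rb,C=solve(im,o,{"lip":((234,40),(241,165)),"far":((402.3,14),(390.2,175)),"bot":((250,178),(375,194)),"top":((240,17.5),(330,5))},0,0,0,0,h)
    report(X,Rb); print("bar pix pred",proj(C,X),[proj(C,X+Rb@[0,s*.053,0]) for s in(1,-1)])
```

```text
lip med res 1.34
far med res 0.25
bot med res 0.23
top med res 0.28
px [[231.1999969482422, 19.0], [404.0, -10.0], [387.1000061035156, 197.8000030517578], [241.6999969482422, 177.8000030517578]] res [[63.380001068115234, 56.47999954223633], [-47.72999954223633, 130.0500030517578], [-73.20999908447266, -23.84000015258789], [14.75, -43.20000076293945]]
grip [ 0.5189 -0.2795 -0.3255] heading x -22.11 tilt 1.1 roll 15.73 lip [ 0.4637 -0.2424 -0.3749]
bar pix pred [302.79968223 132.53992072] [array([319.17656567, 109.6957259 ]), array([287.53085776, 153.83847865])]
lip med res 0.88
far med res 0.65
bot med res 0.23
top med res 0.29
px [[231.5, 19.100000381469727], [402.6000061035156, -10.699999809265137], [393.29998779296875, 198.6999969482422], [238.8000030517578, 177.39999389648438]] res [[55.47999954223633, 55.290000915527344], [-38.119998931884766, 128.50999450683594], [-71.5199966430664, -11.229999542236328], [11.680000305175781, -28.809999465942383]]
grip [ 0.5135 -0.2813 -0.2142] heading x -16.05 tilt 4.19 roll 10.81 lip [ 0.4563 -0.255  -0.268 ]
bar pix pred [303.40286883 138.27035107] [array([319.66107729, 108.82681026]), array([288.27036835, 165.67523988])]
```

```bash
sed -i 's/SOLVEPNP_IPPE/SOLVEPNP_SQPNP/' pnp.py
python3 - <<'E'
from pnp import *
import pickle
o=pickle.load(open("o2.pkl","rb")); im=cv2.imread("pics/w2.png")
for h in (2.5,):
    X,Rb,C=solve(im,o,{"lip":((234,40),(241,165)),"far":((402.3,14),(390.2,175)),"bot":((250,178),(375,194)),"top":((240,17.5),(330,5))},0,0,0,0,h)
    report(X,Rb); print("bar pix pred",proj(C,X),[proj(C,X+Rb@[0,s*.053,0]) for s in(1,-1)])
    print([proj(C,X+Rb@np.array([a,0,b])) for a,b in((-.006,.008),(.006,-.008))])
g=cv2.GaussianBlur(im,(3,3),0).astype(np.float32).sum(2)
bl=edge(g,(275,45),(275,160),4);br=edge(g,(297,60),(296.5,140),4);print(bl,br)
E
```

```text
lip med res 1.34
far med res 0.25
bot med res 0.23
top med res 0.28
px [[231.1999969482422, 19.0], [404.0, -10.0], [387.1000061035156, 197.8000030517578], [241.6999969482422, 177.8000030517578]] res [[1.059999942779541, -1.409999966621399], [-1.6799999475479126, 0.5899999737739563], [1.649999976158142, 0.3799999952316284], [-0.8100000023841858, 0.25]]
grip [ 0.4668 -0.2355  0.1152] heading x 12.22 tilt 33.61 roll 1.78 lip [ 0.4397 -0.2395  0.0371]
bar pix pred [282.79328343 104.41918744] [array([281.2853339 ,  25.19448252]), array([284.1401182 , 175.17923939])]
[array([269.83701707, 104.8923966 ]), array([295.45890801, 103.95659356])]
(array([-4.3711388e-08,  1.0000000e+00,  2.7475000e+02,  9.9551285e+01],
      dtype=float32), 1.3533717719838023e-06) (array([ 2.3050010e-02, -9.9973434e-01,  2.9575644e+02,  1.0696842e+02],
      dtype=float32), 0.20697562396526337)
```

Run:
```python
from h import *
import pickle
o=pickle.load(open("o2.pkl","rb")); C=cam("wrist",o)
for z in(.104,.106,.108): print(z,onplane(C,(285.35,99.6),z))
# bar length at z for end rows
for z in(.108,.112,.116,.12):
    a=onplane(C,(286.5,24.9),z);b=onplane(C,(285.5,174.3),z); print(z,np.linalg.norm(a-b),(a+b)/2,np.degrees(np.arctan2(a[1]-b[1],a[0]-b[0]))-90)
T=cam("top");print("top",[onplane(T,(348.4,233.9),z) for z in(.104,.110)])
cmd([.4662,-.2352,.17],12); cmd([.4662,-.2352,.123],12)
```

```text
0.104 [ 0.46800758 -0.23171231  0.104     ]
0.106 [ 0.46798155 -0.23173157  0.106     ]
0.108 [ 0.46795553 -0.23175084  0.108     ]
0.108 0.10806196247551668 [ 0.46899836 -0.23431587  0.108     ] 11.991826888951152
0.112 0.10658755400939215 [ 0.46893208 -0.2343194   0.112     ] 11.991826888951124
0.116 0.10511314554326762 [ 0.46886581 -0.23432293  0.116     ] 11.991826888951124
0.12 0.10363873707714305 [ 0.46879953 -0.23432647  0.12      ] 11.991826888951138
top [array([ 0.46649125, -0.23602199,  0.104     ]), array([ 0.46592636, -0.23509607,  0.11      ])]
t 3.12 pos [ 0.4787 -0.2991  0.28  ] heading 12.16 down tilt 0.07 shift mm [  1.2 -65.  110.1] turn 0.2  w 0.0337 F [-0.3  0.1  1.3] T [ 0.02 -0.    0.  ] j [-0.6   0.04  1.81  0.    1.29 -0.82]
t 3.12 pos [ 0.4787 -0.2991  0.28  ] heading 12.16 down tilt 0.07 shift mm [  1.3 -64.9 157.1] turn 0.2  w 0.0337 F [-0.3  0.1  1.3] T [ 0.02 -0.    0.  ] j [-0.6   0.04  1.81  0.    1.29 -0.82]
```

>>> move_arm:
  motion: [0.001, -0.03, 0.03, 0.2, 0.034, 0.003, -0.0645, 0.07, 0.2, 0.034, 0.003, -0.0645, 0.11, 0.2, 0.034, 0.003, -0.0645, 0.125, 0.2, 0.034, 0.003, -0.0645, 0.125, 0.2, 0.034]

```text
time: 3.75
tool_pos: [0.4675, -0.2362, 0.1548]
tool_rot: [-0.001, 0.995, 0.104, -0.001]
wrist_force: [0.0, -0.0, 0.5]
width: 0.0339
```

Run:
```python
from h import *
cmd([.468,-.235,.123],12)
im=imaging.snapshot("wrist"); cv2.imwrite("pics/w3.png",im[:,:,::-1]); im=imaging.snapshot("scene"); cv2.imwrite("pics/s3.png",cv2.resize(im[120:270,150:350,::-1],None,fx=4,fy=4,interpolation=cv2.INTER_CUBIC))
```

```text
t 3.75 pos [ 0.4675 -0.2362  0.1548] heading 11.92 down tilt 0.1 shift mm [ 0.8 -1.1 31.8] turn -0.1  w 0.0339 F [ 0.  -0.   0.5] T [ 0.   -0.01 -0.01] j [-0.52  0.06  2.03  0.    1.05 -0.72]
```

View pics/w3.png

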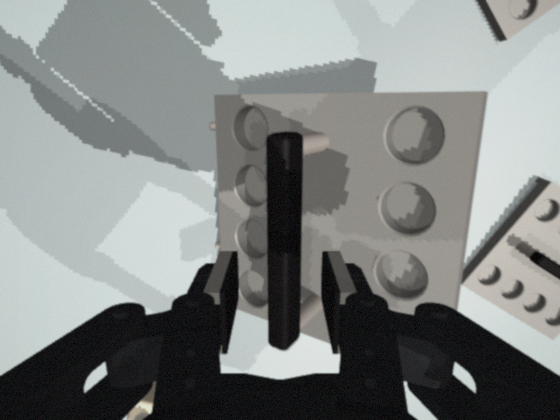

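View pics/s3.png

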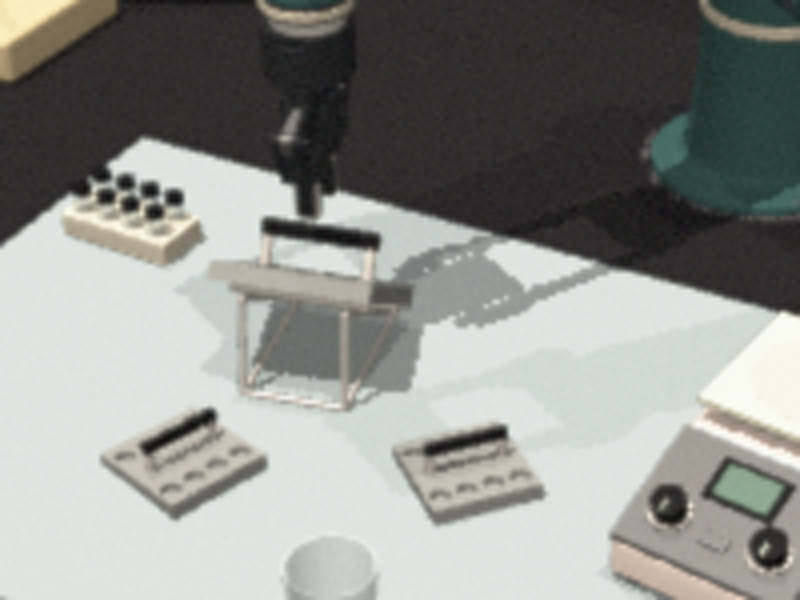

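The bar spans about columns 268–300 and sits between the finger pads at 238 and 322. I'll check its offset.

Run:
```python
from meas import *
o=status.get_obs(); C=cam("wrist",o); im=cv2.imread("pics/w3.png"); g=cv2.GaussianBlur(im,(3,3),0).astype(np.float32).sum(2)
bl=edge(g,(268,150),(268,240),5);br=edge(g,(301,165),(300,240),5); print(bl,br)
row=200; xl=bl[0][2]+(row-bl[0][3])*bl[0][0]/bl[0][1]; xr=br[0][2]+(row-br[0][3])*br[0][0]/br[0][1]; print(xl,xr)
R=Rq(o["tool_rot"])
for z in (.104,.108):print([(R.T@(onplane(C,(x,row),z)-o["tool_pos"])*1e3).round(1) for x in (xl,xr)])
a=onplane(C,(286,133),.112);b=onplane(C,(285,348),.112); print(np.linalg.norm(a-b),(a+b)/2, (R.T@((a+b)/2-o["tool_pos"])*1e3).round(1))
```

```text
(array([ 7.549790e-08, -1.000000e+00,  2.667500e+02,  1.926923e+02],
      dtype=float32), 1.7422595419702702e-06) (array([ 1.3363397e-02, -9.9991071e-01,  3.0125891e+02,  2.0558759e+02],
      dtype=float32), 0.4499514102935791)
266.75 301.3336
[array([ -6.8, -21.4,  52.9]), array([  9.7, -21.3,  52.9])]
[array([ -6.7, -22.4,  48.9]), array([  9.5, -22.4,  48.9])]
0.1083086465344186 [ 0.47129123 -0.2379296   0.112     ] [ 2.1  0.6 45. ]
```

>>> move_arm:
  motion: [0.0012, 0, 0.012, 0, 0.034, 0.0012, 0, 0.022, 0, 0.034, 0.0012, 0, 0.03, 0, 0.034, 0.0012, 0, 0.032, 0, 0.034, 0.0012, 0, 0.032, 0, 0.034, 0.0012, 0, 0.032, 0, 0.026, 0.0012, 0, 0.032, 0, 0.019, 0.0012, 0, 0.032, 0, 0.0, 0.0012, 0, 0.032, 0, 0.0, 0.0012, 0, 0.032, 0, 0.0]

```text
time: 5.1
tool_pos: [0.4696, -0.2371, 0.124]
tool_rot: [0.0, 0.995, 0.103, 0.001]
wrist_force: [-0.6, 1.2, 4.0]
width: 0.0145
```

Run:
```python
from h import *
cmd([.468,-.235,.123],12)
im=imaging.snapshot("wrist"); cv2.imwrite("pics/w4.png",im[:,:,::-1]); im=imaging.snapshot("scene"); cv2.imwrite("pics/s4.png",cv2.resize(im[120:270,150:350,::-1],None,fx=4,fy=4,interpolation=cv2.INTER_CUBIC))
cmd([.468,-.235,.123],12)
```

```text
t 5.1 pos [ 0.4696 -0.2371  0.124 ] heading 11.84 down tilt 0.09 shift mm [-1.1 -2.4  1. ] turn -0.2  w 0.0145 F [-0.6  1.2  4. ] T [ 0.33 -0.4   0.02] j [-0.52  0.1   2.05  0.    0.99 -0.72]
t 5.2 pos [ 0.4696 -0.2371  0.124 ] heading 11.84 down tilt 0.09 shift mm [-1.1 -2.4  1. ] turn -0.2  w 0.015 F [1.3 1.7 5.5] T [ 0.29 -0.53  0.05] j [-0.52  0.1   2.05  0.    0.99 -0.72]
```

View pics/w4.png

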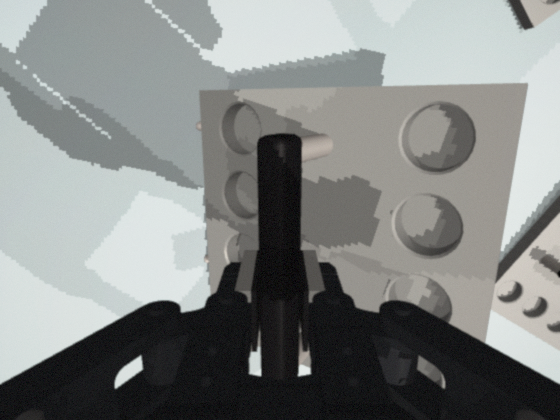

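View pics/s4.png

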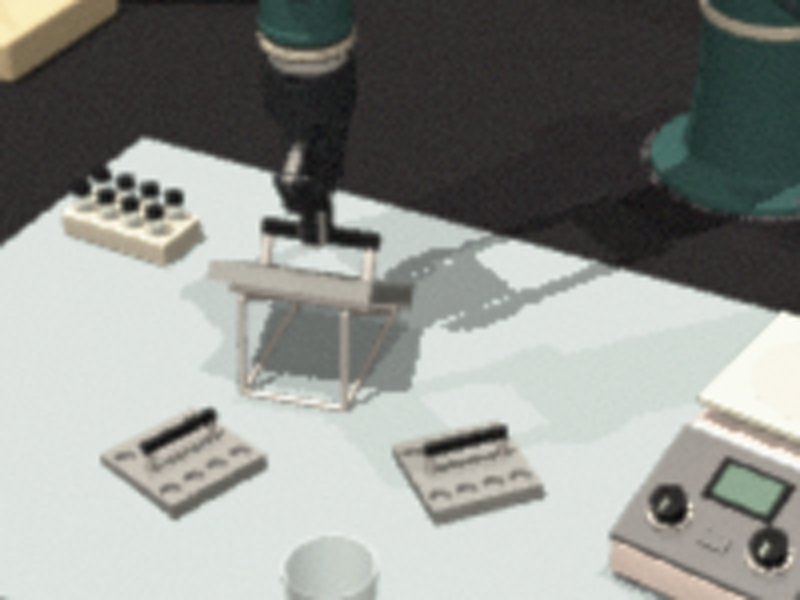

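>>> move_arm:
  motion: [-0.0016, 0, -0.0025, 0, 0, -0.0044, 0, -0.0067, 0, 0, -0.0082, 0, -0.0126, 0, 0, -0.0109, 0, -0.0168, 0, 0, -0.0136, 0, -0.021, 0, 0, -0.0136, 0, -0.021, 0, 0]

```text
time: 5.95
tool_pos: [0.4535, -0.2392, 0.1425]
tool_rot: [-0.001, 0.995, 0.103, -0.002]
wrist_force: [0.4, -0.0, -6.4]
width: 0.0104
```

Run:
```python
from h import *
import pickle
o=status.get_obs(); pickle.dump(o,open("o5.pkl","wb"))
cmd([.468,-.235,.123],12)
im=imaging.snapshot("wrist"); cv2.imwrite("pics/w5.png",im[:,:,::-1]); im=imaging.snapshot("scene"); cv2.imwrite("pics/s5.png",cv2.resize(im[120:270,150:350,::-1],None,fx=4,fy=4,interpolation=cv2.INTER_CUBIC))
```

```text
t 5.95 pos [ 0.4535 -0.2392  0.1425] heading 11.83 down tilt 0.25 shift mm [15.1 -1.1 19.5] turn -0.2  w 0.0104 F [ 0.4 -0.  -6.4] T [-0.05  0.16  0.  ] j [-0.53  0.06  2.06 -0.    1.03 -0.74]
```

View pics/w5.png

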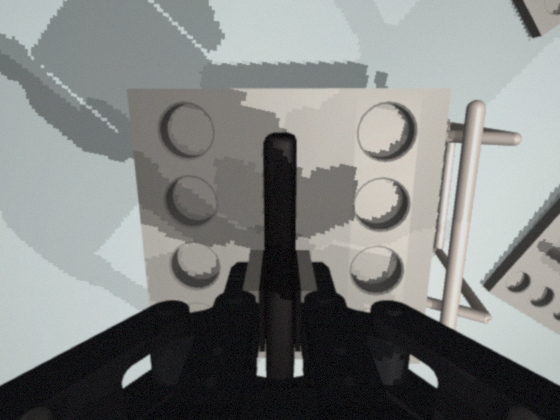

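View pics/s5.png

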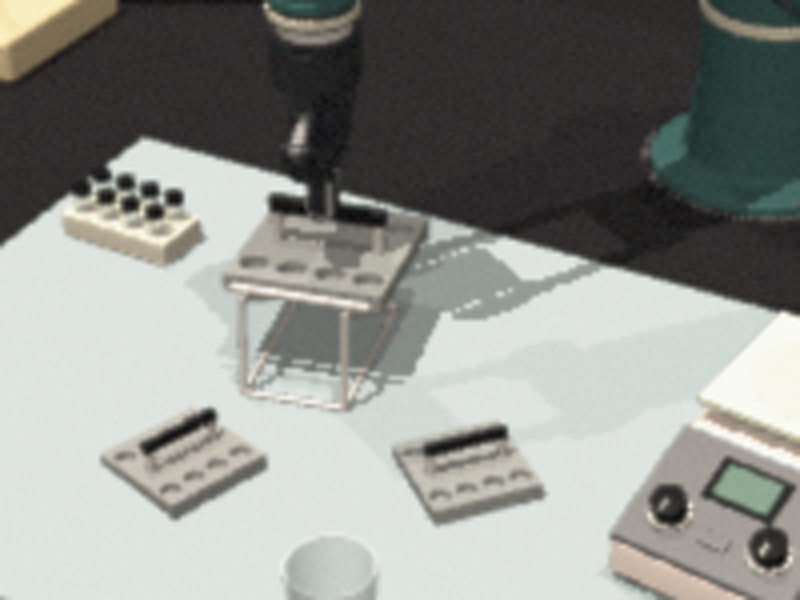

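The lift worked, but the bar turned flat in the pads: the slab now hangs level. It spans about columns 130–450 in the wrist view, and the opening reads 10.4 mm. A vertical tool can't hold the tilt by friction. I'll raise it, move clear, and check whether the tool can be tilted at the edge of its reach.

Run:
```python
from h import *
cmd([.455,-.239,.22],11.8);cmd([.86,-.12,.32],-8);cmd([.95,-.133,.32],-8);cmd([1.0,-.14,.32],-8)
T=cam("top");print(onplane(T,(291,155),.0))
```

```text
t 6.05 pos [ 0.4541 -0.2392  0.1428] heading 11.84 down tilt 0.2 shift mm [  0.7  -0.2 -77.2] turn 0.0  w 0.01 F [-1.5 -0.3 -6.8] T [-0.01  0.21  0.02] j [-0.53  0.06  2.06 -0.    1.03 -0.74]
t 6.05 pos [ 0.4541 -0.2392  0.1428] heading 11.84 down tilt 0.2 shift mm [ 421.2  -33.8 -178.3] turn 19.8  w 0.01 F [-1.5 -0.3 -6.8] T [-0.01  0.21  0.02] j [-0.53  0.06  2.06 -0.    1.03 -0.74]
t 6.05 pos [ 0.4541 -0.2392  0.1428] heading 11.84 down tilt 0.2 shift mm [ 506.6   -2.6 -178.7] turn 19.8  w 0.01 F [-1.5 -0.3 -6.8] T [-0.01  0.21  0.02] j [-0.53  0.06  2.06 -0.    1.03 -0.74]
t 6.05 pos [ 0.4541 -0.2392  0.1428] heading 11.84 down tilt 0.2 shift mm [ 554.1   14.5 -178.8] turn 19.8  w 0.01 F [-1.5 -0.3 -6.8] T [-0.01  0.21  0.02] j [-0.53  0.06  2.06 -0.    1.03 -0.74]
[ 0.79179943 -0.02913758  0.        ]
```

>>> move_arm:
  motion: [0.0, 0.0, -0.04, 0, 0, 0.01, 0.0, -0.09, 0, 0, 0.05, 0.0, -0.14, 3, 0, 0.1, -0.005, -0.178, 6, 0, 0.155, -0.01, -0.178, 9, 0, 0.21, -0.015, -0.178, 12, 0, 0.265, -0.02, -0.178, 15, 0, 0.32, -0.025, -0.178, 18, 0, 0.37, -0.03, -0.178, 19.8, 0, 0.421, -0.034, -0.178, 19.8, 0, 0.464, -0.018, -0.178, 19.8, 0, 0.507, -0.003, -0.178, 19.8, 0, 0.554, 0.0145, -0.178, 19.8, 0]

```text
time: 7.68
tool_pos: [0.9874, -0.1379, 0.3126]
tool_rot: [0.0, 0.998, -0.069, 0.006]
wrist_force: [44.6, -6.7, 95.6]
width: 0.0104
```

Run:
```python
from h import *
cmd([1.05,-.147,.32],-8)
```

```text
t 7.67 pos [ 0.9874 -0.1379  0.3126] heading -7.93 down tilt 0.74 shift mm [63.3  0.4 -6.6] turn 0.1  w 0.0104 F [44.6 -6.7 95.6] T [-0.61 -2.51  0.03] j [-0.16  1.04  0.31  0.    1.78 -0.03]
```

>>> move_arm:
  motion: [0, 0, 0, 0, 0, 0.005, 0, 0, 0, 0, 0.01, 0, 0, 0, 0, 0.015, 0, 0, 0, 0, 0.02, 0, 0, 0, 0]

```text
time: 8.3
tool_pos: [0.9922, -0.139, 0.3145]
tool_rot: [0.001, 0.997, -0.069, 0.015]
wrist_force: [0.7, 0.0, -7.8]
width: 0.0098
```

Run:
```python
from h import *
cmd([1.05,-.147,.32],-8); print(status.get_obs()["tool_rot"],Rq(status.get_obs()["tool_rot"])[:,2])
```

```text
t 8.3 pos [ 0.9922 -0.139   0.3145] heading -7.95 down tilt 1.73 shift mm [58.5 -0.  -3.8] turn 0.1  w 0.0098 F [ 0.7  0.  -7.8] T [-0.03  0.12 -0.  ] j [-0.16  1.03  0.31  0.    1.77 -0.03]
[ 0.00111318  0.99748192 -0.06928765  0.0150932 ] [ 0.02995613 -0.0043123  -0.99954191]
```

>>> move_arm:
  motion: [0.015, 0, 0, 0, 0, 0.03, 0, 0, 0, 0, 0.045, 0, 0, 0, 0, 0.06, 0, 0, 0, 0, 0.075, 0, 0, 0, 0, 0.09, 0, 0, 0, 0]

```text
time: 9.05
tool_pos: [1.0177, -0.1425, 0.2909]
tool_rot: [0.003, 0.997, -0.069, 0.04]
wrist_force: [-0.4, -0.2, -6.7]
width: 0.0096
```

Run:
```python
from h import *
cmd([1.05,-.147,.32],-8); print(Rq(status.get_obs()["tool_rot"])[:,2])
```

```text
t 9.05 pos [ 1.0177 -0.1425  0.2909] heading -7.95 down tilt 4.63 shift mm [ 34.9  -0.  -26.3] turn 0.1  w 0.0096 F [-0.4 -0.2 -6.7] T [-0.05  0.19  0.03] j [-0.16  1.06  0.31  0.    1.69 -0.02]
[ 0.08001519 -0.01124759 -0.99673018]
```

>>> move_arm:
  motion: [-0.03, 0, 0, 0, 0, -0.06, 0, 0, 0, 0, -0.09, 0, 0, 0, 0, -0.12, 0, 0, 0, 0, -0.12, 0, 0, 0, 0]

```text
time: 9.68
tool_pos: [0.8958, -0.1254, 0.2807]
tool_rot: [0.003, 0.997, -0.069, 0.038]
wrist_force: [0.2, 0.0, -7.6]
width: 0.0104
```

Run:
```python
from h import *
cmd([1.05,-.147,.32],-8); print(Rq(status.get_obs()["tool_rot"])[:,2])
```

```text
t 9.68 pos [ 0.8958 -0.1254  0.2807] heading -7.95 down tilt 4.35 shift mm [ 1.583e+02  1.000e-01 -2.740e+01] turn 0.1  w 0.0104 F [ 0.2  0.  -7.6] T [-0.03  0.2  -0.01] j [-0.17  0.66  0.99  0.    1.41 -0.03]
[ 0.07508204 -0.01040095 -0.99712312]
```

The tilt persists after coming back from the reach limit: the tool now points 4.35° outward, which is the direction I need. So I can incline the tool deliberately. I'll fit a simple planar arm model to find an efficient way to reach about 32°.

```bash
cat > kin.py <<'E'
import numpy as np
from scipy.optimize import least_squares
D=[((.264776,1.605408,1.273714),(.27051,.61766,.25193)),((-.17,1.92,1.39),(.4497,.1409,.3301)),((.04,1.81,1.29),(.4787,-.2991,.28)),((.06,2.03,1.05),(.4675,-.2362,.1548)),((.1,2.05,.99),(.4696,-.2371,.124)),((1.03,.31,1.77),(.9922,-.139,.3145)),((1.06,.31,1.69),(1.0177,-.1425,.2909)),((.66,.99,1.41),(.8958,-.1254,.2807))]
def fk(p,q):
    L1,L2,Lt,h,a,b=p; s=q[0]+q[1]; t=s+q[2]
    return np.array([a+L1*np.sin(q[0])+L2*np.sin(s)+b*np.cos(s)+Lt*np.sin(t), h+L1*np.cos(q[0])+L2*np.cos(s)-b*np.sin(s)+Lt*np.cos(t)])
f=lambda p:np.concatenate([fk(p,q)-[np.hypot(x[0],x[1]),x[2]] for q,x in D])
s=least_squares(f,[.45,.45,.25,.2,0,0]); P=s.x
if __name__=="__main__":
    print(P.round(4),(s.fun*1e3).round(1))
    for tilt in(20,30,33):
        for j2 in(-.9,-.6,-.3,0,.3,.5,.7):
            j3=np.pi-np.radians(tilt)-2.66-j2
            if j3>=.31: print(tilt,j2,round(j3,2),fk(P,(j2,j3,2.66)).round(3))
        for j2 in(.6,.8,1.0): # stretched
            print("str",tilt,j2,np.pi-np.radians(tilt)-.31-j2, fk(P,(j2,.31,np.pi-np.radians(tilt)-.31-j2)).round(3))
E
python3 kin.py
```

```text
[5.137e-01 5.655e-01 3.047e-01 2.273e-01 8.000e-04 1.000e-04] [ 0.6 -0.4 -0.4 -2.1  1.  -0.  -0.7 -0.1 -0.2  0.1 -0.5  2.   0.3 -3.4
 -0.2  3.9]
20 -0.9 1.03 [-0.223  0.821]
20 -0.6 0.73 [-0.11   0.925]
20 -0.3 0.43 [0.028 0.992]
str 20 0.6 1.882526803190927 [0.842 0.712]
str 20 0.8 1.682526803190927 [0.98 0.55]
str 20 1.0 1.4825268031909271 [1.084 0.364]
30 -0.9 0.86 [-0.273  0.848]
30 -0.6 0.56 [-0.161  0.952]
str 30 0.6 1.7079938779914943 [0.89  0.734]
str 30 0.8 1.5079938779914943 [1.028 0.573]
str 30 1.0 1.3079938779914944 [1.132 0.387]
33 -0.9 0.81 [-0.289  0.854]
33 -0.6 0.51 [-0.176  0.959]
str 33 0.6 1.655634000431664 [0.903 0.743]
str 33 0.8 1.4556340004316641 [1.042 0.581]
str 33 1.0 1.2556340004316642 [1.145 0.395]
```

>>> move_arm:
  motion: [0.03, 0, 0, 0, 0, 0.06, 0, 0, 0, 0, 0.085, 0, 0, 0, 0, 0.1, 0, 0, 0, 0, 0.12, 0, 0, 0, 0, 0.15, 0, 0, 0, 0, 0.2, 0, 0, 0, 0, 0.26, 0, 0, 0, 0, 0.32, 0, 0, 0, 0, 0.38, 0, 0, 0, 0, 0.44, 0, 0, 0, 0, 0.5, 0, 0, 0, 0]

```text
time: 11.18
tool_pos: [1.0514, -0.1472, 0.2457]
tool_rot: [0.005, 0.995, -0.069, 0.068]
wrist_force: [-0.3, 0.6, -7.9]
width: 0.0098
```

Run:
```python
from h import *
cmd([1.05,-.147,.32],-8); print(Rq(status.get_obs()["tool_rot"])[:,2])
```

```text
t 11.18 pos [ 1.0514 -0.1472  0.2457] heading -7.95 down tilt 7.84 shift mm [  8.8  -0.  -73.8] turn 0.0  w 0.0098 F [-0.3  0.6 -7.9] T [-0.03  0.3   0.01] j [-0.16  1.1   0.31  0.    1.59 -0.02]
[ 0.13508802 -0.0189422  -0.99065252]
```

>>> move_arm:
  motion: [0.6, 0, -0.25, 0, 0, 0.6, 0, -0.25, 0, 0, 0.6, 0, -0.25, 0, 0, 0.6, 0, -0.25, 0, 0, 0.6, 0, -0.25, 0, 0, 0.6, 0, -0.25, 0, 0]

```text
time: 11.92
tool_pos: [1.0496, -0.1468, 0.3062]
tool_rot: [0.007, 0.993, -0.069, 0.096]
wrist_force: [-0.6, 0.1, -7.5]
width: 0.0099
```

Run:
```python
from h import *
cmd([1.05,-.147,.32],-8); print(Rq(status.get_obs()["tool_rot"])[:,2])
```

```text
t 11.93 pos [ 1.0496 -0.1468  0.3062] heading -7.95 down tilt 11.04 shift mm [  3.    0.1 -13.5] turn 0.1  w 0.0099 F [-0.6  0.1 -7.5] T [ 0.06  0.37 -0.03] j [-0.16  1.05  0.31  0.    1.59 -0.02]
[ 0.18961565 -0.02656606 -0.98149893]
```

>>> move_arm:
  motion: [0.6, 0, -0.12, 0, 0, 0.6, 0, -0.12, 0, 0, 0.6, 0, -0.12, 0, 0, 0.6, 0, -0.12, 0, 0, 0.6, 0, -0.12, 0, 0, 0.6, 0, -0.12, 0, 0, 0.6, 0, -0.12, 0, 0, 0.6, 0, -0.12, 0, 0, 0.6, 0, -0.12, 0, 0, 0.6, 0, -0.12, 0, 0, 0.6, 0, -0.12, 0, 0, 0.6, 0, -0.12, 0, 0]

```text
time: 13.42
tool_pos: [1.063, -0.1486, 0.3208]
tool_rot: [0.009, 0.99, -0.069, 0.123]
wrist_force: [0.5, 0.1, -7.7]
width: 0.0097
```

Run:
```python
from h import *
cmd([1.05,-.147,.32],-8); print(Rq(status.get_obs()["tool_rot"])[:,2])
```

```text
t 13.43 pos [ 1.063  -0.1486  0.3208] heading -7.95 down tilt 14.22 shift mm [-12.9   0.2  -2.4] turn 0.1  w 0.0097 F [ 0.5  0.1 -7.7] T [ 0.1   0.43 -0.01] j [-0.16  1.04  0.31  0.01  1.55 -0.02]
[ 0.24323218 -0.03404706 -0.96937037]
```

>>> move_arm:
  motion: [0.6, 0, -0.1, 0, 0, 0.6, 0, -0.1, 0, 0]

```text
time: 13.68
tool_pos: [1.0774, -0.1506, 0.3319]
tool_rot: [0.01, 0.986, -0.069, 0.15]
wrist_force: [0.5, -0.4, -6.6]
width: 0.0101
```

>>> move_arm:
  motion: [0.6, 0, -0.1, 0, 0, 0.6, 0, -0.1, 0, 0]

```text
time: 13.92
tool_pos: [1.0895, -0.1523, 0.3479]
tool_rot: [0.012, 0.982, -0.068, 0.176]
wrist_force: [-0.4, 0.1, -6.7]
width: 0.01
```

>>> move_arm:
  motion: [0.6, 0, -0.1, 0, 0, 0.6, 0, -0.1, 0, 0]

```text
time: 14.18
tool_pos: [1.1002, -0.1538, 0.369]
tool_rot: [0.014, 0.977, -0.068, 0.204]
wrist_force: [-0.2, -0.2, -6.8]
width: 0.01
```

>>> move_arm:
  motion: [0.6, 0, 0, 0, 0, 0.6, 0, 0, 0, 0]

```text
time: 14.42
tool_pos: [1.1155, -0.1559, 0.3768]
tool_rot: [0.016, 0.971, -0.067, 0.229]
wrist_force: [0.1, 0.0, -7.2]
width: 0.01
```

>>> move_arm:
  motion: [0.6, 0, 0, 0, 0, 0.6, 0, 0, 0, 0]

```text
time: 14.68
tool_pos: [1.1284, -0.1577, 0.3883]
tool_rot: [0.018, 0.965, -0.067, 0.254]
wrist_force: [-0.1, -0.2, -7.3]
width: 0.0102
```

>>> move_arm:
  motion: [0.6, 0, 0, 0, 0, 0.6, 0, 0, 0, 0]

```text
time: 14.92
tool_pos: [1.139, -0.1592, 0.4071]
tool_rot: [0.019, 0.958, -0.067, 0.28]
wrist_force: [-0.8, 0.1, -6.6]
width: 0.0101
```

Run:
```python
from h import *
cmd([1.05,-.147,.32],-8); print(Rq(status.get_obs()["tool_rot"]).round(4))
```

```text
t 14.93 pos [ 1.139  -0.1592  0.4071] heading -7.95 down tilt 32.58 shift mm [-122.6    0.2   25.1] turn 0.1  w 0.0101 F [-0.8  0.1 -6.6] T [0.09 1.12 0.  ] j [-0.16  0.99  0.31  0.01  1.27 -0.03]
[[ 8.346e-01 -1.383e-01  5.332e-01]
 [-1.165e-01 -9.904e-01 -7.460e-02]
 [ 5.384e-01  1.000e-04 -8.427e-01]]
```

The tool is now inclined 32.6° outward with heading −7.95°, and the plate is at −8.05°. I'll measure the block's pose in the hand from a new wrist picture.

Run:
```python
from h import *
import pickle
o=status.get_obs(); pickle.dump(o,open("o6.pkl","wb"))
im=imaging.snapshot("wrist"); cv2.imwrite("pics/w6.png",im[:,:,::-1])
```

```text
(no output)
```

View pics/w6.png

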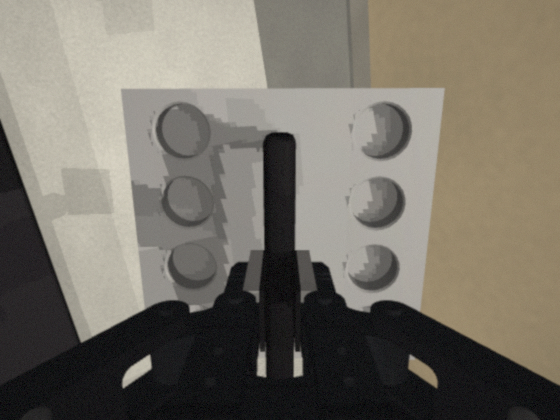

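The slab's corners are at about (122,88) and (443,88). Its side edges run down to (145,305) and (421,305), and the bar end is at row 132.

```bash
cat > hand.py <<'E'
from meas import *
from scipy.optimize import least_squares
def inhand(im,segs):
    p=imaging.camera_params("wrist"); K=np.array(p["K"]);H=np.array(p["hand_eye"])
    g=cv2.GaussianBlur(im,(3,3),0).astype(np.float32).sum(2)
    L={k:edge(g,*v,5) for k,v in segs.items()}; print({k:round(v[1],2) for k,v in L.items()})
    l,r,t=[L[k][0] for k in("l","r","t")]
    c1,c2=ix(l,t),ix(r,t); print("corners",c1.round(1),c2.round(1))
    def pr(x,X):
        R=Ro.from_rotvec(x[:3]).as_matrix()@np.diag([1,-1,-1]); P=np.asarray(X)@R.T+x[3:]   # tool coords
        Pc=(P-H[:3,3])@H[:3,:3]; q=Pc@K.T; return q[:,:2]/q[:,2:]
    def f(x):
        q=pr(x,np.array([[-72,70,-34],[72,70,-34],[-72,-10,-34],[72,-10,-34]])/1e3)
        dl=(q[2]-l[2:])@[-l[1],l[0]]; dr=(q[3]-r[2:])@[-r[1],r[0]]
        return np.r_[q[0]-c1,q[1]-c2,dl,dr]
    s=least_squares(f,[0,0,0,0,0,.003]); x=s.x
    print("rot deg (tool axes)",np.degrees(x[:3]).round(2),"grip in tool mm",(x[3:]*1e3).round(2),"res",s.fun.round(2))
    return x
E
python3 - <<'E'
from hand import *
x=inhand(cv2.imread("pics/w6.png"),{"l":((124,100),(144,295)),"r":((442,100),(422,295)),"t":((130,88),(436,88))})
E
```

```text
{'l': 0.23, 'r': 0.25, 't': 0.21}
corners [120.1  88.3] [444.6  86.9]
rot deg (tool axes) [ 0.32  5.87 -0.02] grip in tool mm [-5.28 -2.19 19.45] res [ 0. -0.  0. -0. -0.  0.]
```

```bash
cat >> hand.py <<'E'
def inhand2(im,segs,pitch0=True,half=5):
    p=imaging.camera_params("wrist"); K=np.array(p["K"]);H=np.array(p["hand_eye"])
    g=cv2.GaussianBlur(im,(3,3),0).astype(np.float32).sum(2)
    L={k:edge(g,*v,half) for k,v in segs.items()}
    l,r,t=[L[k][0] for k in("l","r","t")]; c1,c2=ix(l,t),ix(r,t)
    def f(y):
        x=np.r_[0,y[0],y[1],0 if not pitch0 else y[4],y[2],y[3]]
        if pitch0: x[1]=0
        R=Ro.from_rotvec(x[:3]).as_matrix()@np.diag([1,-1,-1]); P=(np.array([[-72,70,-34],[72,70,-34],[-72,-10,-34],[72,-10,-34]])/1e3)@R.T+x[3:]
        Pc=(P-H[:3,3])@H[:3,:3]; q=Pc@K.T; q=q[:,:2]/q[:,2:]
        return np.r_[q[0]-c1,q[1]-c2,(q[2]-l[2:])@[-l[1],l[0]],(q[3]-r[2:])@[-r[1],r[0]]]
    s=least_squares(f,[0,0,0,.003,0]); print("pitch,yaw",np.degrees(s.x[:2]).round(2),"y,z,x mm",(s.x[2:]*1e3).round(2),"res",s.fun.round(2))
E
python3 - <<'E'
from hand import *
for b in(True,False): inhand2(cv2.imread("pics/w6.png"),{"l":((124,100),(144,295)),"r":((442,100),(422,295)),"t":((130,88),(436,88))},b)
for b in(True,False): inhand2(cv2.imread("pics/w5.png"),{"l":((129,100),(148,295)),"r":((450,100),(430,295)),"t":((135,89),(440,89))},b)
E
```

```text
pitch,yaw [ 0.   -0.15] y,z,x mm [-2.43 19.87  1.31] res [ 0.01 -0.18 -0.35  0.14  0.01  0.39]
pitch,yaw [ 1.16 -0.12] y,z,x mm [-2.43 19.86  0.  ] res [ 0.05 -0.15 -0.31  0.1   0.05  0.35]
pitch,yaw [ 0.   -0.15] y,z,x mm [-2.41 19.4   4.15] res [-0.21 -0.28 -0.36  0.26 -0.24  0.41]
pitch,yaw [ 3.68 -0.06] y,z,x mm [-2.4  19.37  0.  ] res [-0.08 -0.17 -0.24  0.14 -0.1   0.28]
```

```bash
cat > goal.py <<'E'
from h import *
EDGE=np.array([.4031,.2267,.105]); PH=np.radians(-8.05)
PX=np.array([np.cos(PH),np.sin(PH),0]);PY=np.array([-np.sin(PH),np.cos(PH),0]);Z=np.array([0,0,1.])
G=np.array([0,-.0024,.0198])
def Rb(th): c,s=np.cos(th),np.sin(th); return np.c_[PX*c+Z*s,PY,Z*c-PX*s]
def lipnow(o,pitch=1.2,g=G):
    R=Rq(o["tool_rot"]); th=np.arcsin(R[2,0])+np.radians(pitch); grip=o["tool_pos"]+R@g
    L=grip+Rb(th)@[-.066,0,-.05]-EDGE
    return np.array([L@PX,L@PY,L[2]]),np.degrees(th)
def tcp_for(o,th_deg,lip,g=G): # tool pos so that block at tilt th has lip at plate coords lip
    R=Rq(o["tool_rot"]); return EDGE+PX*lip[0]+PY*lip[1]+Z*lip[2]-Rb(np.radians(th_deg))@[-.066,0,-.05]-R@g
def sh(o,T): return (Rq(o["tool_rot"]).T@(T-o["tool_pos"])*1e3).round(1)
E
python3 - <<'E'
from goal import *
o=status.get_obs(); print(lipnow(o))
for l in([.0,0,.06],[-.004,0,.02]): T=tcp_for(o,33.8,l); print(T.round(4),sh(o,T))
E
```

```text
(array([ 0.7664404 , -0.27655351,  0.20892809]), np.float64(33.89018054284464))
[0.4189 0.222  0.2599] [-725.  -277.9 -288.3]
[0.415  0.2226 0.2199] [-749.9 -277.9 -256.8]
```

>>> move_arm:
  motion: [-0.012, -0.005, -0.005, 0, 0, -0.036, -0.014, -0.014, 0, 0, -0.073, -0.028, -0.029, 0, 0, -0.116, -0.044, -0.046, 0, 0, -0.16, -0.061, -0.064, 0, 0, -0.21, -0.08, -0.083, 0, 0, -0.26, -0.1, -0.103, 0, 0, -0.31, -0.119, -0.123, 0, 0, -0.36, -0.138, -0.143, 0, 0, -0.41, -0.157, -0.163, 0, 0, -0.46, -0.176, -0.183, 0, 0, -0.51, -0.195, -0.203, 0, 0, -0.56, -0.215, -0.223, 0, 0, -0.61, -0.234, -0.243, 0, 0, -0.65, -0.249, -0.258, 0, 0, -0.685, -0.263, -0.272, 0, 0, -0.71, -0.272, -0.282, 0, 0, -0.725, -0.278, -0.288, 0, 0, -0.725, -0.278, -0.288, 0, 0, -0.725, -0.278, -0.288, 0, 0]

```text
time: 17.48
tool_pos: [0.4198, 0.2223, 0.2597]
tool_rot: [0.018, 0.957, -0.067, 0.281]
wrist_force: [0.6, -0.0, -7.7]
width: 0.0098
```

Run:
```python
from goal import *
import pickle
o=status.get_obs(); pickle.dump(o,open("o7.pkl","wb")); cmd([.4,.2,.2],-8); print(lipnow(o)); print(Rq(o["tool_rot"]).round(3))
for n in("wrist","scene","top"):
    im=imaging.snapshot(n)[:,:,::-1]
    cv2.imwrite(f"pics/{n[0]}7.png",im if n=="wrist" else cv2.resize(im[140:290,270:420] if n=="scene" else im[150:300,150:300],None,fx=4,fy=4,interpolation=cv2.INTER_CUBIC))
T=tcp_for(o,33.8,[-.004,0,.012]); print(sh(o,T))
```

```text
t 17.48 pos [0.4198 0.2223 0.2597] heading -8.04 down tilt 32.74 shift mm [-46.2  25.   41.2] turn -0.0  w 0.0098 F [ 0.6 -0.  -7.7] T [ 0.13  1.07 -0.03] j [ 0.72 -0.37  2.29 -0.55  0.9   1.13]
(array([0.00101817, 0.00044907, 0.0597236 ]), np.float64(33.93580043303584))
[[ 0.833 -0.138  0.536]
 [-0.118 -0.99  -0.073]
 [ 0.541 -0.002 -0.841]]
[-29.9   0.6  37.6]
```

View pics/w7.png

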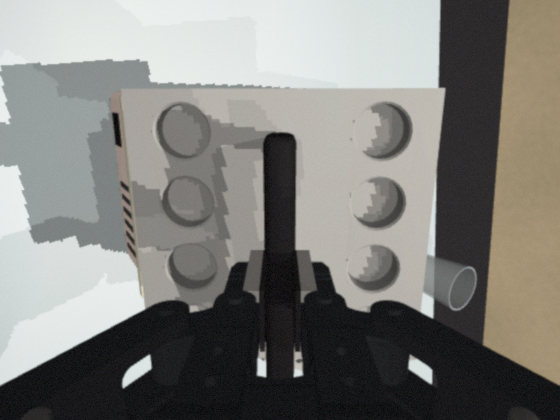

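View pics/s7.png

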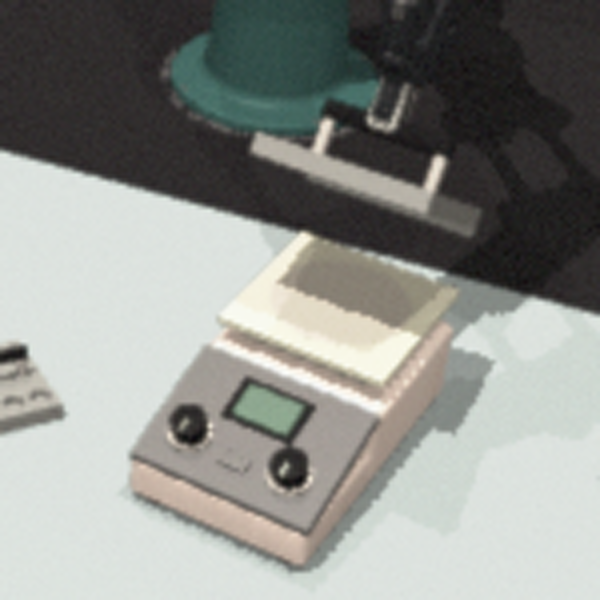

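View pics/t7.png

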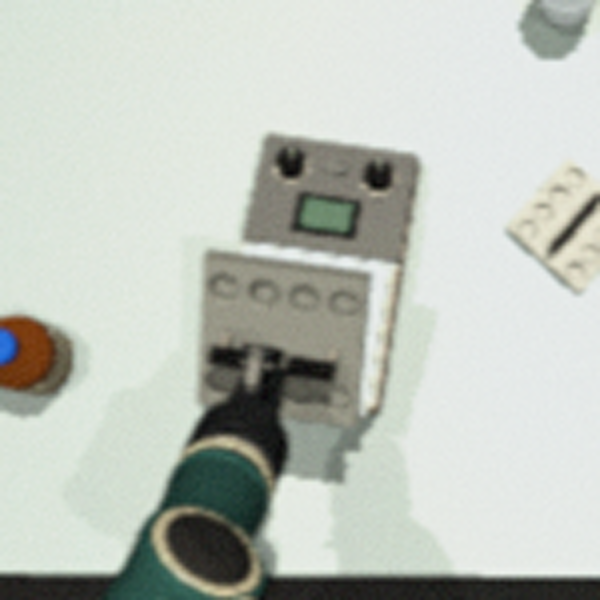

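The wrist picture still shows the tilt held. In the scene and top views the block is tilted just above and behind the plate's back edge. I'll cross-check the sideways position with the top camera.

Run:
```python
from goal import *
from meas import edge,ix
import pickle
o=pickle.load(open("o7.pkl","rb")); R=Rq(o["tool_rot"]); grip=o["tool_pos"]+R@G
im=cv2.resize(cv2.imread("pics/t7.png"),(150,150),interpolation=cv2.INTER_AREA); T=cam("top")
g=cv2.GaussianBlur(cv2.imread("pics/t7.png"),(5,5),0).astype(np.float32).sum(2)
print("expected grip px (crop)",(proj(T,grip)-150)*4, "bar ends",[((proj(T,grip+PY*s*.053)-150)*4).round(1) for s in(1,-1)])
th=np.radians(33.9)
print("far top corners",[((proj(T,grip+Rb(th)@[.072,s*.07,-.034])-150)*4).round(1) for s in(1,-1)],"near",[((proj(T,grip+Rb(th)@[-.072,s*.07,-.034])-150)*4).round(1) for s in(1,-1)])
print("plate corners",[((proj(T,EDGE+PX*a+PY*b)-150)*4).round(1) for a,b in((0,.07),(0,-.07),(.14,.07),(.14,-.07))])
S=cam("scene"); print("scene plate",[((proj(S,EDGE+PX*a+PY*b)-[270,140])*4).round(1) for a,b in((0,.07),(0,-.07),(.14,.07),(.14,-.07))]); print("far top/near scene",[((proj(S,grip+Rb(th)@[q*.072,s*.07,-.034])-[270,140])*4).round(1) for q in(1,-1) for s in(1,-1)])
print("bar scene",[((proj(S,grip+PY*s*.053)-[270,140])*4).round(1) for s in(1,-1)])
```

```text
expected grip px (crop) [267.44755839 360.8077414 ] bar ends [array([204.6, 351.6]), array([330.4, 370. ])]
far top corners [array([198.3, 254. ]), array([364.3, 278. ])] near [array([191.2, 402. ]), array([350.6, 425.4])]
plate corners [array([208.4, 392.2]), array([360.8, 414.6]), array([234.6, 241.1]), array([384.9, 262.8])]
scene plate [array([457.8, 287.8]), array([299.3, 229.4]), array([380.9, 380.2]), array([215.3, 314.2])]
far top/near scene [array([429. , 190.1]), array([253.3, 129.1]), array([478.7, 207. ]), array([315.9, 150.6])]
bar scene [array([449.8, 148. ]), array([321. , 104.8])]
```

Run:
```python
from goal import *
o=status.get_obs()
for z in (.03,.008,0,-.004,-.008): print(z,sh(o,tcp_for(o,33.9,[-.0065,0,z])))
```

```text
0.03 [-22.2  -0.1  20.2]
0.008 [-34.1  -0.1  38.8]
0 [-38.4  -0.   45.5]
-0.004 [-40.6  -0.   48.9]
-0.008 [-42.8  -0.   52.2]
```

>>> move_arm:
  motion: [-0.011, 0, 0.008, 0, 0, -0.02, 0, 0.019, 0, 0, -0.028, 0, 0.029, 0, 0, -0.034, 0, 0.0388, 0, 0, -0.036, 0, 0.042, 0, 0, -0.0373, 0, 0.0438, 0, 0, -0.0373, 0, 0.0438, 0, 0]

```text
time: 18.5
tool_pos: [0.4121, 0.2233, 0.2017]
tool_rot: [0.019, 0.957, -0.067, 0.281]
wrist_force: [-0.5, -0.8, -6.3]
width: 0.01
```

Run:
```python
from goal import *
o=status.get_obs(); cmd([.4,.2,.2],-8); print(lipnow(o)); 
for n in("wrist","scene"):
    im=imaging.snapshot(n)[:,:,::-1]
    cv2.imwrite(f"pics/{n[0]}8.png",im if n=="wrist" else cv2.resize(im[150:250,300:420],None,fx=6,fy=6,interpolation=cv2.INTER_CUBIC))
```

```text
t 18.5 pos [0.4121 0.2233 0.2017] heading -7.96 down tilt 32.68 shift mm [-8.3 24.7 -3.3] turn 0.0  w 0.01 F [-0.5 -0.8 -6.3] T [0.17 1.05 0.02] j [ 0.73 -0.32  2.37 -0.61  0.8   1.24]
(array([-0.00687836,  0.00028986,  0.00176235]), np.float64(33.88332253844883))
```

View pics/s8.png

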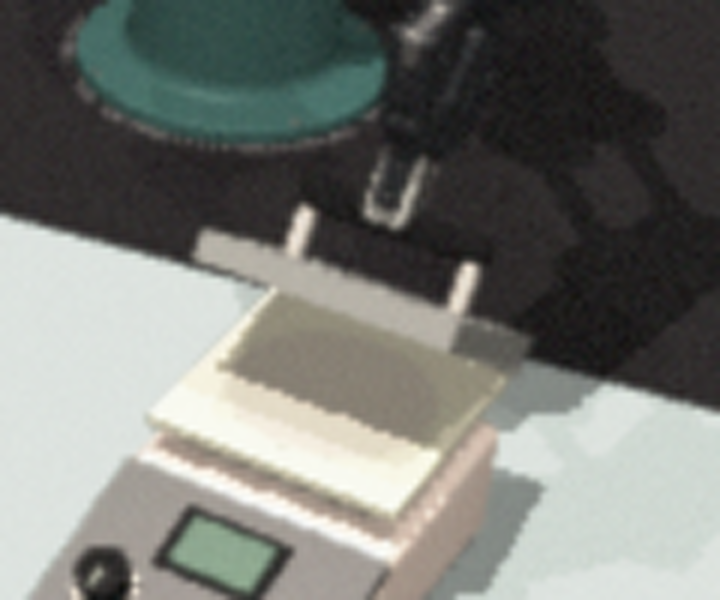

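View pics/w8.png

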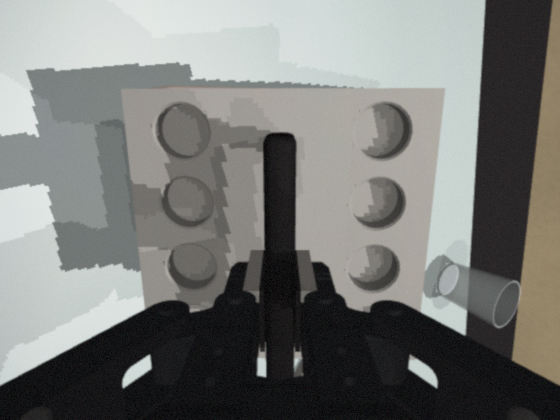

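The block hangs just above the plate's back edge and is still tilted. Next I'll lower it to contact in 1 mm steps.

>>> move_arm:
  motion: [-0.0008, 0, 0.0013, 0, 0, -0.0014, 0, 0.0021, 0, 0, -0.0019, 0, 0.0029, 0, 0, -0.0024, 0, 0.0038, 0, 0]

```text
time: 19.1
tool_pos: [0.4118, 0.2231, 0.1968]
tool_rot: [0.02, 0.957, -0.067, 0.28]
wrist_force: [-0.6, 0.7, -7.5]
width: 0.0095
```

>>> move_arm:
  motion: [-0.0005, 0, 0.0008, 0, 0, -0.0005, 0, 0.0008, 0, 0]

```text
time: 19.35
tool_pos: [0.4118, 0.2231, 0.1959]
tool_rot: [0.02, 0.957, -0.067, 0.28]
wrist_force: [-0.4, -0.6, -6.9]
width: 0.01
```

Run:
```python
from goal import *
o=status.get_obs(); cmd([.4,.2,.2],-8); print(lipnow(o));
```

```text
t 19.35 pos [0.4118 0.2231 0.1959] heading -7.95 down tilt 32.65 shift mm [-4.9 24.5 -8.1] turn 0.1  w 0.01 F [-0.4 -0.6 -6.9] T [ 0.13  1.11 -0.02] j [ 0.73 -0.31  2.37 -0.62  0.79  1.25]
(array([-7.13308206e-03,  2.91481865e-05, -4.09124114e-03]), np.float64(33.853501069317886))
```

>>> move_arm:
  motion: [-0.0003, 0, 0.0004, 0, 0, -0.0005, 0, 0.0008, 0, 0]

```text
time: 19.6
tool_pos: [0.4122, 0.2232, 0.1956]
tool_rot: [0.019, 0.957, -0.067, 0.281]
wrist_force: [-0.5, -0.1, -3.3]
width: 0.0097
```

>>> move_arm:
  motion: [-0.0003, 0, 0.0004, 0, 0, -0.0005, 0, 0.0008, 0, 0]

```text
time: 19.85
tool_pos: [0.4125, 0.2234, 0.1952]
tool_rot: [0.019, 0.957, -0.067, 0.281]
wrist_force: [-1.0, -1.9, -0.0]
width: 0.0099
```

>>> move_arm:
  motion: [-0.0003, 0, 0.0004, 0, 0, -0.0005, 0, 0.0008, 0, 0]

```text
time: 20.1
tool_pos: [0.4128, 0.2236, 0.1947]
tool_rot: [0.019, 0.957, -0.067, 0.282]
wrist_force: [-1.9, -2.0, 4.6]
width: 0.0098
```

The block touched at TCP z ≈ 0.1956, about 0.3 mm from the prediction. Now I'll plan the pivot about the plate edge.

```bash
cat > arc.py <<'E'
from goal import *
R=Rq([.0195,.957,-.067,.2805]); R=Ro.from_matrix(R).as_matrix()
def wp(th,d,press=.0015,G=G):
    t=np.radians(th); lip=[-d*np.cos(t),0,-d*np.sin(t)-press]
    class o_: pass
    return EDGE+PX*lip[0]+PY*lip[1]+Z*lip[2]-Rb(t)@[-.066,0,-.05]-R@G
Pc=np.array([.4118,.2231,.1959])+R@[-.0015,0,.0024]
if __name__=="__main__":
    print(Pc)
    for th,d in((33.9,8.3),(32,7.5),(30,6.8),(28,6),(26,5.5),(24,5),(22,4.7),(20,4.5),(17,4.5),(14,4.5),(11,4.5),(8,4.5),(5,4.5),(2,4.5),(0,4.5)):
        T=wp(th,d/1e3); print(th,T.round(4),(R.T@(T-Pc)*1e3).round(1))
E
python3 arc.py
```

```text
[0.41183266 0.22309616 0.19307   ]
33.9 [0.412  0.223  0.1938] [ 0.6  0.1 -0.6]
32 [0.4151 0.2226 0.1936] [3.  0.1 1.3]
30 [0.4182 0.2221 0.1931] [5.4 0.1 3.5]
28 [0.4214 0.2217 0.1925] [7.8 0.1 5.7]
26 [0.4243 0.2213 0.1916] [9.8 0.1 8. ]
24 [0.4272 0.2209 0.1907] [11.8  0.1 10.4]
22 [0.4299 0.2205 0.1895] [13.4  0.1 12.9]
20 [0.4325 0.2201 0.1882] [14.9  0.1 15.4]
17 [0.4359 0.2196 0.186 ] [16.7  0.1 19.1]
14 [0.4393 0.2191 0.1836] [18.2  0.1 23. ]
11 [0.4425 0.2187 0.181 ] [19.6  0.1 26.9]
8 [0.4456 0.2183 0.1782] [20.7  0.1 30.9]
5 [0.4485 0.2178 0.1753] [21.6  0.1 34.9]
2 [0.4513 0.2174 0.1723] [22.3  0.1 39. ]
0 [0.4531 0.2172 0.1702] [22.7  0.1 41.8]
```

>>> move_arm:
  motion: [0.0018, 0, 0.0004, 0, 0, 0.003, 0, 0.0013, 0, 0, 0.0042, 0, 0.0024, 0, 0, 0.0054, 0, 0.0035, 0, 0, 0.0066, 0, 0.0046, 0, 0, 0.0078, 0, 0.0057, 0, 0]

```text
time: 20.85
tool_pos: [0.4211, 0.2222, 0.1921]
tool_rot: [0.019, 0.958, -0.067, 0.28]
wrist_force: [-6.6, 3.7, 3.2]
width: 0.0099
```

Run:
```python
from goal import *
o=status.get_obs(); cmd([.4,.2,.2],-8)
for n in("wrist","scene"):
    im=imaging.snapshot(n)[:,:,::-1]
    cv2.imwrite(f"pics/{n[0]}9.png",im if n=="wrist" else cv2.resize(im[150:250,300:420],None,fx=6,fy=6,interpolation=cv2.INTER_CUBIC))
```

```text
t 20.85 pos [0.4211 0.2222 0.1921] heading -8.0 down tilt 32.59 shift mm [-10.7  24.9 -16.3] turn 0.0  w 0.0099 F [-6.6  3.7  3.2] T [0.62 1.83 0.32] j [ 0.71 -0.29  2.37 -0.62  0.77  1.24]
```

View pics/s9.png

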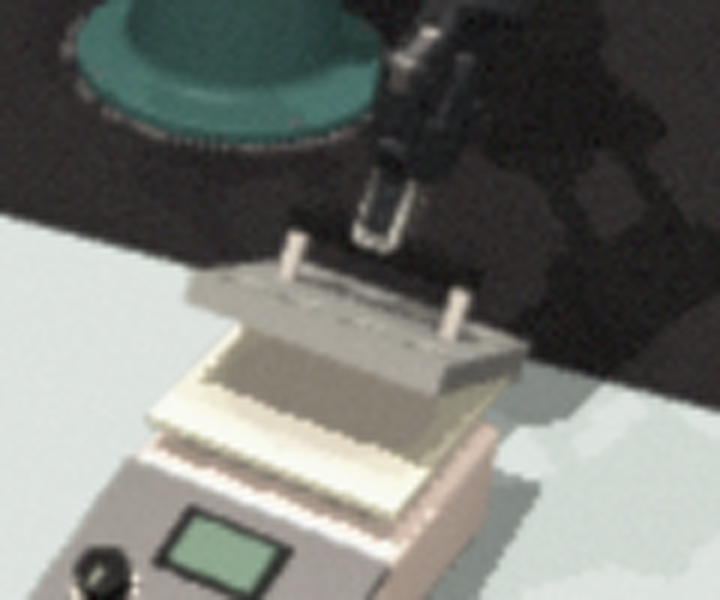

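View pics/w9.png

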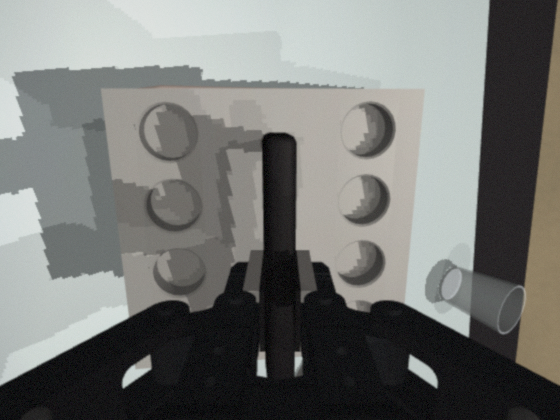

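The slab has turned in the pads: its corners have moved to about (103,88) and (424,88). The lip is still at the plate edge. I'll quantify the angle.

Run:
```python
from hand import *
im=cv2.imread("pics/w9.png")
inhand2(im,{"l":((104,100),(124,290)),"r":((423,100),(403,290)),"t":((110,89),(416,89))},False)
```

```text
pitch,yaw [-6.72 -0.17] y,z,x mm [-2.57 19.64  0.  ] res [ 0.02 -0.09 -0.22  0.08  0.02  0.25]
```

Run:
```python
from goal import *
o=status.get_obs(); l,th=lipnow(o,-6.72,np.array([0,-.0025,.0197])); print((l*1e3).round(2),th, "underside height at edge", l[2]*1e3-l[0]*1e3*np.tan(np.radians(th)))
```

```text
[-8.53  0.59 -3.27] 25.86432883020117 underside height at edge 0.86757061365368
```

Run:
```python
from arc import *
G2=np.array([0,-.0025,.0197]); Pn=Pc+R@[.0078,0,.0057]
for th,d in((26,9),(24,8.8),(22,8.6),(20,8.3),(18,8),(16,7.7),(14,7.4),(12,7.1),(10,6.8),(8,6.5),(6,6),(4,6),(2,6),(0,6),(-1,6)):
    T=wp(th,d/1e3,.002,G2); print(th,(R.T@(T-Pn)*1e3).round(1))
```

```text
26 [-1.7  0.2  2.4]
24 [-0.   0.2  4.7]
22 [1.5 0.2 7. ]
20 [3.1 0.2 9.4]
18 [ 4.6  0.2 11.8]
16 [ 6.1  0.2 14.3]
14 [ 7.4  0.2 16.9]
12 [ 8.6  0.2 19.5]
10 [ 9.8  0.2 22.2]
8 [10.8  0.2 24.9]
6 [11.9  0.2 27.7]
4 [12.5  0.2 30.4]
2 [13.   0.2 33.1]
0 [13.4  0.2 35.8]
-1 [13.5  0.2 37.1]
```

>>> move_arm:
  motion: [0.0002, 0.0001, 0.0012, 0, 0, 0.0005, 0.0001, 0.0023, 0, 0, 0.0008, 0.0002, 0.0034, 0, 0, 0.0015, 0.0002, 0.0045, 0, 0, 0.0023, 0.0002, 0.0057, 0, 0, 0.0031, 0.0002, 0.0069, 0, 0, 0.0039, 0.0002, 0.0081, 0, 0, 0.0047, 0.0002, 0.0093, 0, 0, 0.0054, 0.0002, 0.0105, 0, 0]

```text
time: 22.08
tool_pos: [0.4322, 0.2206, 0.1874]
tool_rot: [0.019, 0.957, -0.067, 0.281]
wrist_force: [-2.8, 2.6, 5.2]
width: 0.0099
```

Run:
```python
from goal import *
o=status.get_obs(); cmd([.4,.2,.2],-8)
for n in("wrist","scene"):
    im=imaging.snapshot(n)[:,:,::-1]
    cv2.imwrite(f"pics/{n[0]}10.png",im if n=="wrist" else cv2.resize(im[150:250,300:420],None,fx=6,fy=6,interpolation=cv2.INTER_CUBIC))
```

```text
t 22.07 pos [0.4322 0.2206 0.1874] heading -7.97 down tilt 32.73 shift mm [-17.6  24.9 -26.3] turn 0.0  w 0.0099 F [-2.8  2.6  5.2] T [0.46 1.02 0.21] j [ 0.69 -0.27  2.36 -0.63  0.74  1.24]
```

View pics/s10.png

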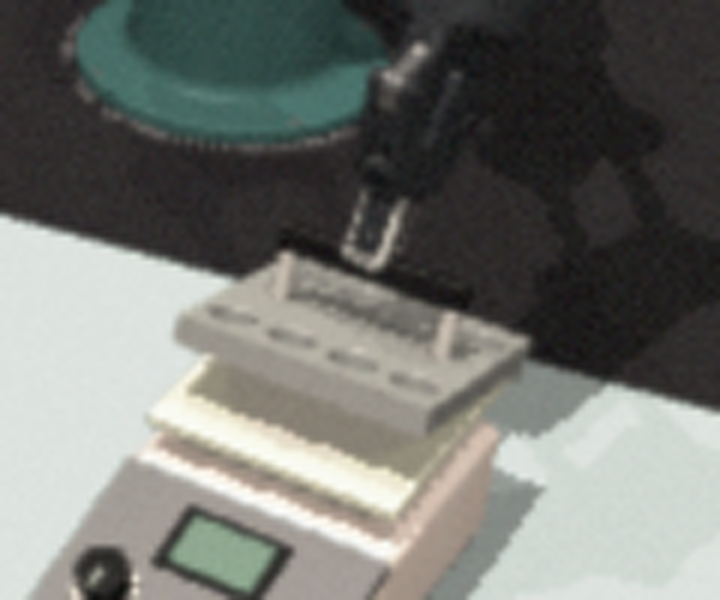

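View pics/w10.png

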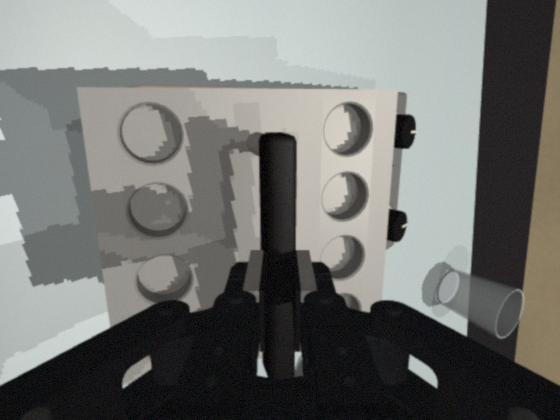

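The pivot continues smoothly. The slab's corners are now at about (78,88) and (397,90), and the lip edge is on the plate edge.

Run:
```python
from hand import *
from goal import lipnow
im=cv2.imread("pics/w10.png")
s={"l":((80,100),(106,290)),"r":((396,110),(384,270)),"t":((90,88),(390,91))}
inhand2(im,s,False,4); inhand(im,s)
o=status.get_obs()
for p in(-14,-16,-18): l,th=lipnow(o,p,np.array([0,-.0025,.0197])); print(p,(l*1e3).round(2),th,l[2]*1e3-l[0]*1e3*np.tan(np.radians(th)))
```

```text
pitch,yaw [-17.11  -0.04] y,z,x mm [-2.32 20.51  0.  ] res [ 0.23  0.09 -0.01 -0.16  0.27  0.  ]
{'l': 0.42, 'r': 0.27, 't': 0.41}
corners [76.1 86. ] [398.   89.4]
rot deg (tool axes) [  0.17 -22.02  -0.12] grip in tool mm [ 5.53 -2.06 18.06] res [-0.  0.  0.  0.  0.  0.]
-14 [-6.09  0.63 -2.72] 18.738358780687573 -0.6579930774995839
-16 [-8.45  0.63 -1.06] 16.738358780687573 1.4812258518859327
-18 [-10.76   0.63   0.68] 14.738358780687573 3.512988861679636
```

>>> move_arm:
  motion: [0.0007, 0, 0.0012, 0, 0, 0.0015, 0.0002, 0.0025, 0, 0, 0.0022, 0.0003, 0.0038, 0, 0, 0.0028, 0.0004, 0.0051, 0, 0, 0.0034, 0.0004, 0.0064, 0, 0, 0.004, 0.0004, 0.0077, 0, 0, 0.0046, 0.0004, 0.009, 0, 0, 0.0052, 0.0004, 0.0104, 0, 0]

```text
time: 23.18
tool_pos: [0.4418, 0.2189, 0.1811]
tool_rot: [0.019, 0.957, -0.066, 0.281]
wrist_force: [-0.9, 3.3, 3.1]
width: 0.0102
```

Run:
```python
from goal import *
o=status.get_obs(); cmd([.4,.2,.2],-8)
for n in("wrist","scene"):
    im=imaging.snapshot(n)[:,:,::-1]
    cv2.imwrite(f"pics/{n[0]}11.png",im if n=="wrist" else cv2.resize(im[150:250,300:420],None,fx=6,fy=6,interpolation=cv2.INTER_CUBIC))
for p in(-20,-22,-24,-26): l,th=lipnow(o,p,np.array([0,-.0025,.0199])); print(p,(l*1e3).round(2),th,l[2]*1e3-l[0]*1e3*np.tan(np.radians(th)))
```

```text
t 23.18 pos [0.4418 0.2189 0.1811] heading -7.96 down tilt 32.71 shift mm [-22.4  24.4 -36.9] turn 0.0  w 0.0102 F [-0.9  3.3  3.1] T [0.72 0.73 0.28] j [ 0.67 -0.24  2.36 -0.64  0.71  1.23]
-20 [-3.23  0.21 -3.93] 12.70709595540592 -3.204045014030948
-22 [-5.4   0.21 -2.03] 10.70709595540592 -1.0083089249475825
-24 [-7.51  0.21 -0.05] 8.707095955405919 1.0969936859002885
-26 [-9.55  0.21  2.  ] 6.707095955405919 3.1185604616347122
```

View pics/s11.png

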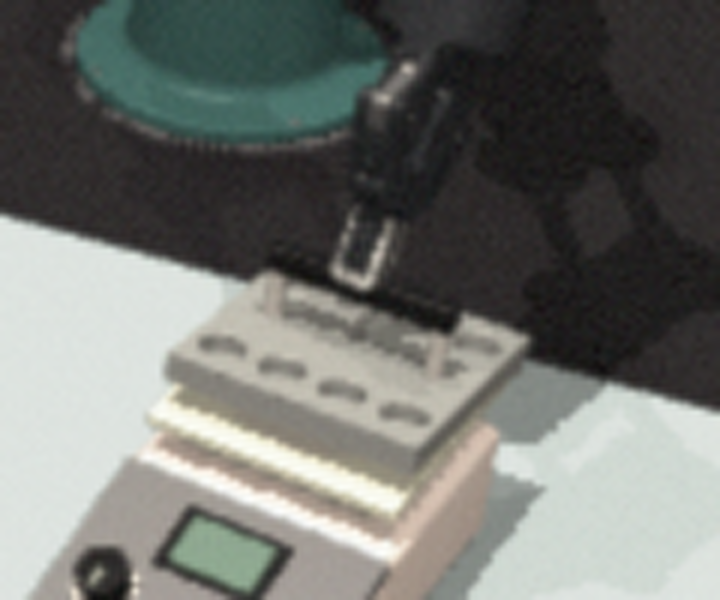

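View pics/w11.png

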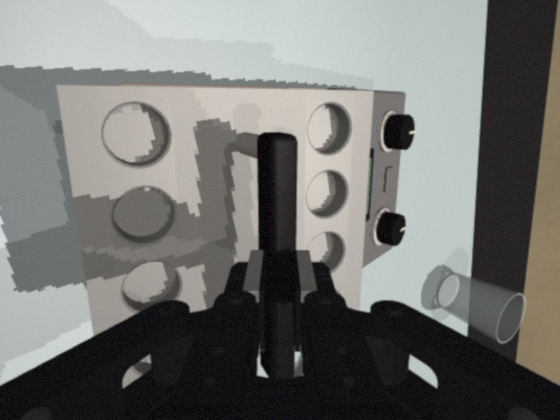

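The lip is still on the edge and the tilt is down to about 10°. I'll continue slowly towards flat.

>>> move_arm:
  motion: [0.0005, 0, 0.0013, 0, 0, 0.001, 0, 0.0027, 0, 0, 0.0016, 0, 0.0041, 0, 0, 0.0021, 0, 0.0055, 0, 0, 0.0024, 0, 0.0068, 0, 0, 0.0027, 0, 0.0082, 0, 0, 0.0029, 0, 0.0095, 0, 0]

```text
time: 24.15
tool_pos: [0.4489, 0.2174, 0.1753]
tool_rot: [0.02, 0.957, -0.067, 0.281]
wrist_force: [-15.5, 3.2, 20.1]
width: 0.0098
```

Run:
```python
from goal import *
o=status.get_obs(); cmd([.4,.2,.2],-8)
for n in("wrist","scene"):
    im=imaging.snapshot(n)[:,:,::-1]
    cv2.imwrite(f"pics/{n[0]}12.png",im if n=="wrist" else cv2.resize(im[150:250,300:420],None,fx=6,fy=6,interpolation=cv2.INTER_CUBIC))
for p in(-26,-28,-30,-32): l,th=lipnow(o,p,np.array([0,-.0025,.0199])); print(p,(l*1e3).round(2),th,l[2]*1e3-l[0]*1e3*np.tan(np.radians(th)))
```

```text
t 24.15 pos [0.4489 0.2174 0.1753] heading -8.04 down tilt 32.67 shift mm [-25.3  24.  -45.6] turn -0.0  w 0.0098 F [-15.5   3.2  20.1] T [ 0.23  1.41 -0.01] j [ 0.65 -0.22  2.35 -0.64  0.7   1.23]
-26 [-2.39 -0.34 -3.8 ] 6.6727451787264584 -3.518062729082978
-28 [-4.36 -0.34 -1.68] 4.6727451787264584 -1.3218642496717257
-30 [-6.24 -0.34  0.51] 2.6727451787264624 0.8008491134902901
-32 [-8.06 -0.34  2.76] 0.6727451787264596 2.855731459503552
```

View pics/s12.png

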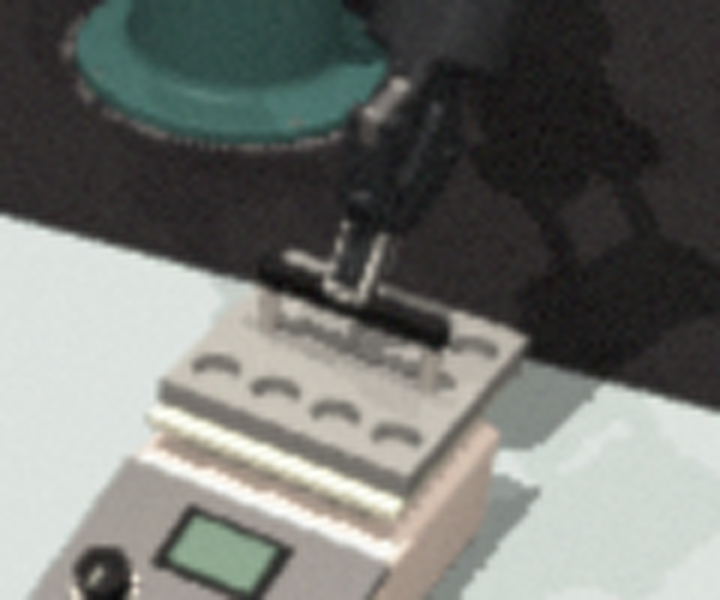

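View pics/w12.png

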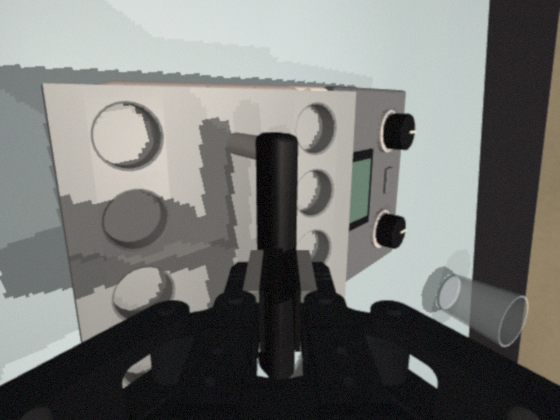

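Run:
```python
from goal import *
S=cam("scene")
P=lambda X:((proj(S,X)-[300,150])*6).round(0)
for th,x in((0,-.004),(0,-.008),(3,-.004),(3,-.008),(6,-.006)):
    t=np.radians(th); L=EDGE+PX*x+Z*(x*np.tan(t)*1.0)
    print(th,x,"far under",[P(L+Rb(t)@[.138,s*.07,0]) for s in(-1,1)],"far top",[P(L+Rb(t)@[.138,s*.07,.016]) for s in(-1,1)],"near top",P(L+Rb(t)@[-.006,.07,.016]))
print("plate",[P(EDGE+PX*a+PY*b) for a,b in((.14,-.07),(.14,.07),(0,.07))])
im=cv2.imread("pics/s12.png");
```

```text
0 -0.004 far under [array([149., 406.]), array([397., 504.])] far top [array([151., 381.]), array([401., 479.])] near top [519. 338.]
0 -0.008 far under [array([152., 402.]), array([400., 500.])] far top [array([155., 377.]), array([404., 474.])] near top [522. 334.]
3 -0.004 far under [array([150., 394.]), array([399., 493.])] far top [array([153., 369.]), array([403., 466.])] near top [519. 338.]
3 -0.008 far under [array([154., 391.]), array([402., 489.])] far top [array([157., 365.]), array([407., 463.])] near top [522. 335.]
6 -0.006 far under [array([153., 381.]), array([403., 479.])] far top [array([157., 355.]), array([408., 452.])] near top [521. 337.]
plate [array([143., 411.]), array([391., 510.]), array([507., 372.])]
```

Run:
```python
from hand import *
im=cv2.imread("pics/w12.png")
s={"l":((46,100),(79,320)),"r":((355,110),(346,270)),"t":((60,84),(345,91))}
inhand2(im,s,False,4); inhand(im,s)
s={"l":((59,100),(92,320)),"r":((370,110),(361,270)),"t":((70,86),(360,92))}
inhand2(cv2.imread("pics/w11.png"),s,False,4); inhand(cv2.imread("pics/w11.png"),s)
```

```text
pitch,yaw [-34.03   0.18] y,z,x mm [-2.32 20.87  0.  ] res [-1.44 -0.68  0.06  1.46 -1.77  0.01]
{'l': 0.45, 'r': 0.22, 't': 0.46}
corners [42.5 83.1] [355.8  89. ]
rot deg (tool axes) [ -1.09 -13.12   0.46] grip in tool mm [-23.81  -3.99  29.36] res [-0.  0. -0.  0.  0.  0.]
pitch,yaw [-26.76   0.03] y,z,x mm [-2.33 20.92  0.  ] res [-0.05 -0.07 -0.14  0.1  -0.06  0.16]
{'l': 0.45, 'r': 0.54, 't': 0.32}
corners [55.4 84.4] [373.9  89.8]
rot deg (tool axes) [  0.13 -24.96   0.1 ] grip in tool mm [-2.1  -2.33 22.13] res [ 0.  0.  0.  0. -0. -0.]
```

Run:
```python
from h import *
im=imaging.snapshot("scene")[:,:,::-1]
cv2.imwrite("pics/s13.png",cv2.resize(im[195:245,315:395],None,fx=10,fy=10,interpolation=cv2.INTER_CUBIC))
o=status.get_obs(); print(o["wrist_force"],o["wrist_torque"],o["time"])
```

```text
[-9.19756365  2.29260467 14.02865834] [0.41497863 1.17449946 0.10984615] 24.3
```

View pics/s13.png

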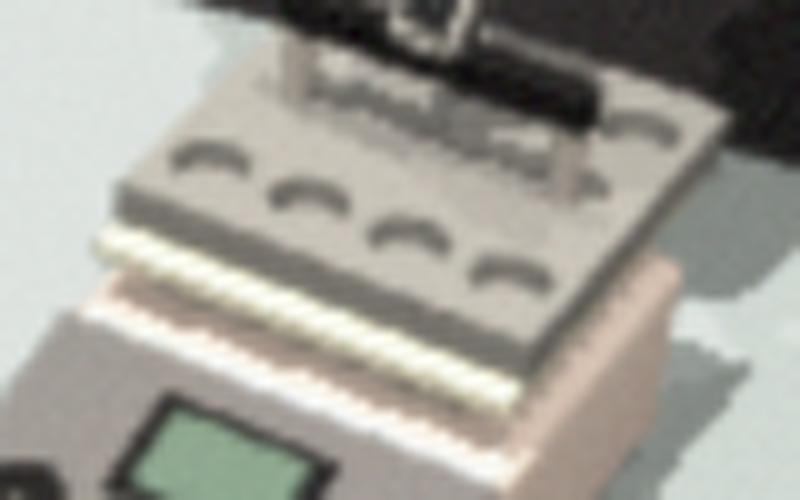

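>>> move_arm:
  motion: [-0.0003, 0, 0.0005, 0, 0, -0.0005, 0, 0.0009, 0, 0, -0.0008, 0, 0.0013, 0, 0, -0.0008, 0, 0.0013, 0, 0]

```text
time: 24.8
tool_pos: [0.4492, 0.2173, 0.1752]
tool_rot: [0.02, 0.957, -0.067, 0.281]
wrist_force: [-17.2, 0.1, 22.6]
width: 0.0099
```

Run:
```python
from h import *
cmd([.4,.2,.2],-8)
im=imaging.snapshot("scene")[:,:,::-1]
cv2.imwrite("pics/s14.png",cv2.resize(im[195:245,315:395],None,fx=10,fy=10,interpolation=cv2.INTER_CUBIC))
cv2.imwrite("pics/w14.png",imaging.snapshot("wrist")[:,:,::-1])
```

```text
t 24.8 pos [0.4492 0.2173 0.1752] heading -8.06 down tilt 32.77 shift mm [-25.5  24.  -45.9] turn -0.1  w 0.0099 F [-17.2   0.1  22.6] T [-0.01  1.33 -0.18] j [ 0.65 -0.22  2.35 -0.65  0.69  1.23]
```

View pics/s14.png

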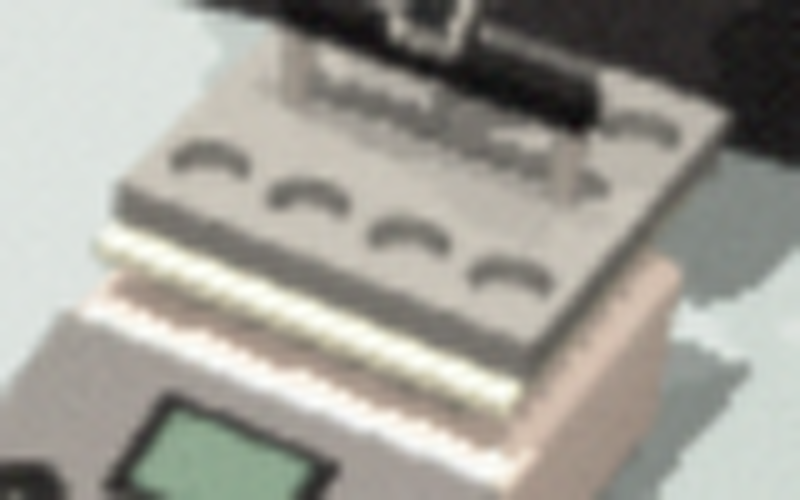

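View pics/w14.png

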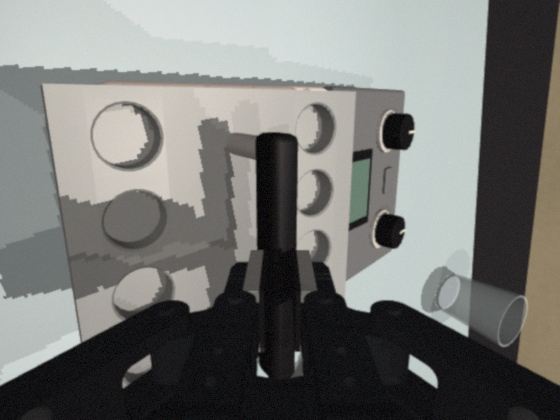

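Run:
```python
from goal import *
o=status.get_obs(); R=Rq(o["tool_rot"])
for z in(.0209,.024):
    g=o["tool_pos"]+R@[0,-.0024,z]-EDGE; print(z,"lip x",(g@PX-.066)*1e3,"y",g@PY*1e3,"z",(g[2]-.05)*1e3)
```

```text
0.0209 lip x -7.729667240349625 y -0.39993678249817777 z 2.6145418135493923
0.024 lip x -6.051853299727295 y -0.39862366382537745 z 0.007831500458771457
```

>>> move_arm:
  motion: [0.0008, 0, 0.0005, 0, 0, 0.0017, 0, 0.001, 0, 0, 0.0025, 0, 0.0016, 0, 0, 0.0025, 0, 0.0016, 0, 0]

```text
time: 25.4
tool_pos: [0.4523, 0.2171, 0.1752]
tool_rot: [0.019, 0.957, -0.067, 0.281]
wrist_force: [-16.3, 1.4, 22.5]
width: 0.0103
```

Run:
```python
from h import *
cmd([.4,.2,.2],-8)
```

```text
t 25.4 pos [0.4523 0.2171 0.1752] heading -8.06 down tilt 32.78 shift mm [-28.1  24.2 -47.6] turn -0.1  w 0.0103 F [-16.3   1.4  22.5] T [ 0.09  1.32 -0.04] j [ 0.65 -0.22  2.35 -0.65  0.69  1.23]
```

>>> move_arm:
  motion: [0, 0, 0, 0, 0.01, 0, 0, 0, 0, 0.011, 0, 0, 0, 0, 0.012, 0, 0, 0, 0, 0.013, 0, 0, 0, 0, 0.015, 0, 0, 0, 0, 0.018, 0, 0, 0, 0, 0.024, 0, 0, 0, 0, 0.03, 0, 0, 0, 0, 0.032]

```text
time: 26.52
tool_pos: [0.4513, 0.2162, 0.1716]
tool_rot: [0.02, 0.958, -0.067, 0.28]
wrist_force: [-1.2, 0.4, 0.4]
width: 0.032
```

Run:
```python
from h import *
cmd([.4,.2,.2],-8)
im=imaging.snapshot("scene")[:,:,::-1]
cv2.imwrite("pics/s15.png",cv2.resize(im[185:245,315:395],None,fx=10,fy=10,interpolation=cv2.INTER_CUBIC))
cv2.imwrite("pics/w15.png",imaging.snapshot("wrist")[:,:,::-1])
```

```text
t 26.52 pos [0.4513 0.2162 0.1716] heading -7.91 down tilt 32.58 shift mm [-25.6  23.2 -50. ] turn 0.1  w 0.032 F [-1.2  0.4  0.4] T [-0.01  0.25 -0.01] j [ 0.65 -0.22  2.35 -0.65  0.69  1.23]
```

View pics/s15.png

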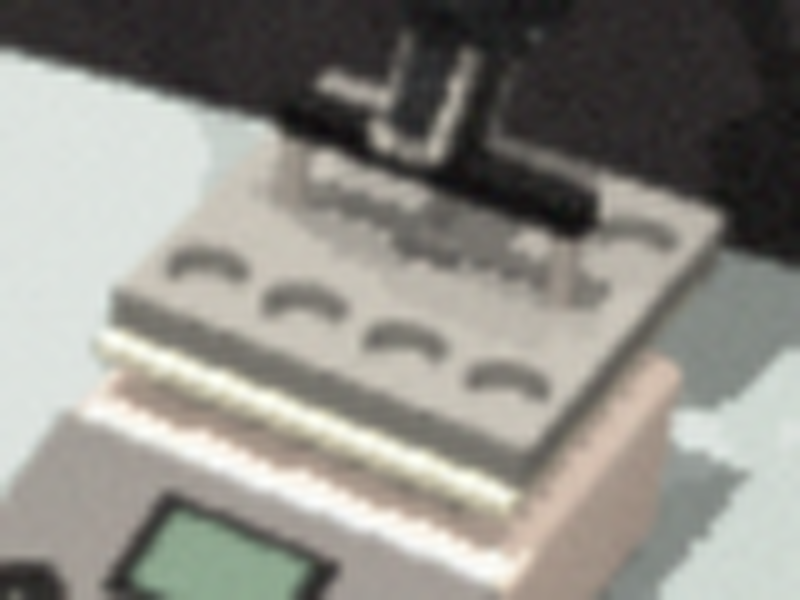

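View pics/w15.png

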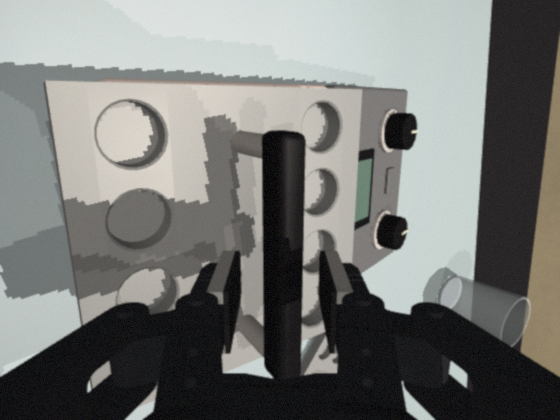

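The block is released: forces are about 0, it looks flat, and the pads are clear on both sides of the bar (bar columns 263–303, pads at 240 and 320). I'll withdraw along the fingers.

>>> move_arm:
  motion: [0, 0, -0.008, 0, 0.036, 0, 0, -0.02, 0, 0.036, 0, 0, -0.035, 0, 0.036, 0, 0, -0.05, 0, 0.036, 0.015, 0, -0.08, 0, 0.036, 0.035, 0, -0.11, 0, 0.036, 0.055, 0, -0.14, 0, 0.036, 0.075, 0, -0.17, 0, 0.036, 0.075, 0, -0.17, 0, 0.036, 0.075, 0, -0.17, 0, 0.036]

```text
time: 27.88
tool_pos: [0.4228, 0.2208, 0.3561]
tool_rot: [0.019, 0.957, -0.066, 0.28]
wrist_force: [-0.1, -0.0, 0.2]
width: 0.036
```

Run:
```python
from h import *
import pickle
o=status.get_obs(); cmd([.4,.2,.2],-8); pickle.dump(o,open("o16.pkl","wb"))
cv2.imwrite("pics/w16.png",imaging.snapshot("wrist")[:,:,::-1])
im=imaging.snapshot("scene")[:,:,::-1]; cv2.imwrite("pics/s16f.png",im)
cv2.imwrite("pics/s16.png",cv2.resize(im[170:245,310:410],None,fx=8,fy=8,interpolation=cv2.INTER_CUBIC))
im=imaging.snapshot("top")[:,:,::-1]; cv2.imwrite("pics/t16f.png",im)
```

```text
t 27.88 pos [0.4228 0.2208 0.3561] heading -7.95 down tilt 32.63 shift mm [-100.8   23.8  120.8] turn 0.1  w 0.036 F [-0.1 -0.   0.2] T [ 0.04  0.27 -0.05] j [ 0.71 -0.42  2.15 -0.48  1.07  1.  ]
```

View pics/w16.png

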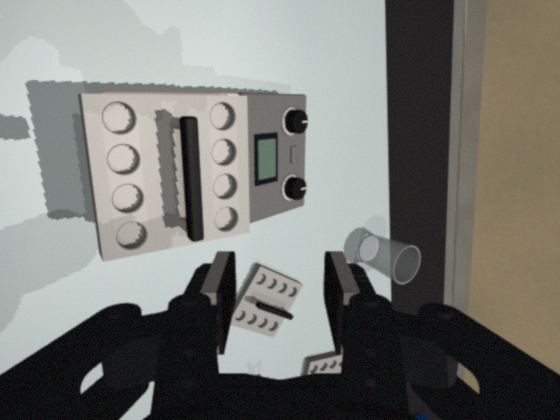

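View pics/s16.png

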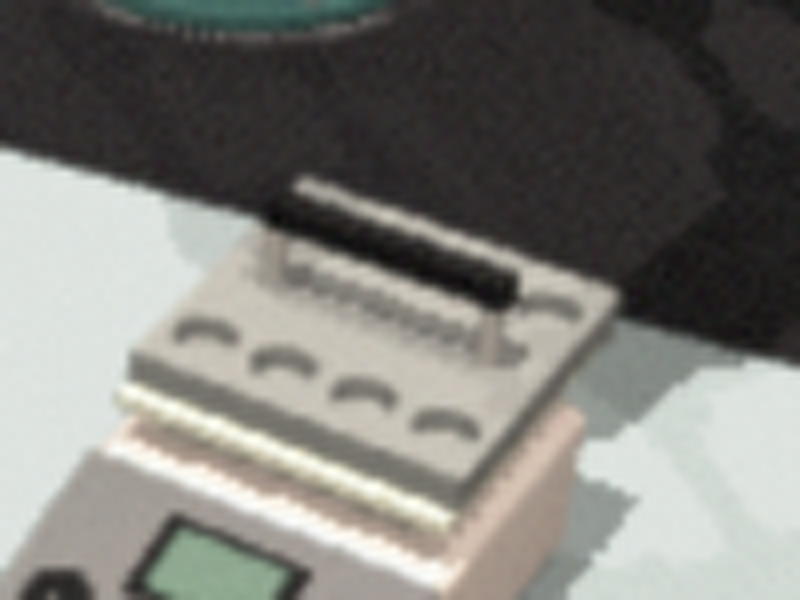

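View pics/t16f.png

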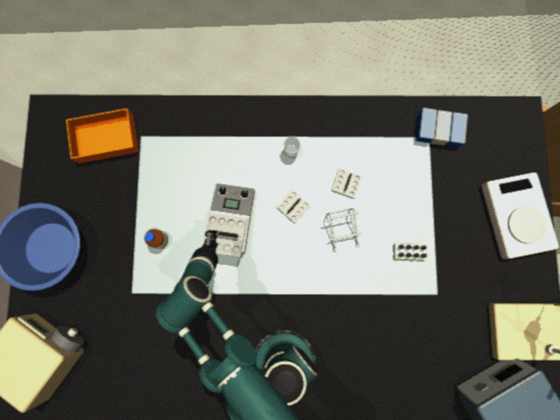

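The block lies flat on the plate, and the beaker, bottle and rack look unmoved. The slab's top corners in the wrist view are at about (81,94), (248,93), (251,236) and (103,260). I'll measure the final pose.

Run:
```python
from pnp import *
from goal import EDGE,PX,PY
import pickle
o=pickle.load(open("o16.pkl","rb")); im=cv2.imread("pics/w16.png"); C=cam("wrist",o)
segs={"lip":((82,105),(102,250)),"far":((248,100),(250,228)),"bot":((112,258),(240,238)),"top":((92,94),(240,93.5))}
g=cv2.GaussianBlur(im,(3,3),0).astype(np.float32).sum(2)
L={k:edge(g,*v,3) for k,v in segs.items()}; print({k:round(v[1],2) for k,v in L.items()})
l,f,b,t=[L[k][0] for k in("lip","far","bot","top")]
cs=[ix(l,t),ix(f,t),ix(f,b),ix(l,b)]; print(np.round(cs,1).tolist())
W=np.array([onplane(C,c,.121) for c in cs])-EDGE
P=np.c_[W@PX,W@PY]*1e3; print("corners in plate frame (flat assumed) expect x=lip-6..lip+138, y=+-70:\n",P.round(1))
d=P[1]-P[0];d2=P[2]-P[3]; print("len",np.linalg.norm(P[1]-P[0]),np.linalg.norm(P[2]-P[3]),np.linalg.norm(P[0]-P[3]),np.linalg.norm(P[1]-P[2]),"yaw",np.degrees(np.arctan2(*d[::-1])),np.degrees(np.arctan2(*d2[::-1])),"centre",P.mean(0),"-> lip x",P[:,0].mean()-66)
X,Rb,C=solve(im,o,segs,0,0,0,0,3); report(X,Rb)
print(proj(C,EDGE+PY*.07),proj(C,EDGE-PY*.07))
# bystanders before/after in top view
a=cv2.imread("pics/top0.png").astype(int);c=cv2.imread("pics/t16f.png").astype(int)
for n,(x0,x1,y0,y1) in dict(beaker=(278,304,135,165),rack=(388,432,240,264),bottle=(142,168,226,252)).items(): print(n,np.abs(a-c)[y0:y1,x0:x1].mean().round(2))
```

```text
{'lip': 0.21, 'far': 0.31, 'bot': 0.21, 'top': 0.28}
[[80.19999694824219, 92.5], [246.89999389648438, 93.69999694824219], [249.5, 232.5], [102.5999984741211, 261.20001220703125]]
corners in plate frame (flat assumed) expect x=lip-6..lip+138, y=+-70:
 [[-11.4  70.2]
 [133.2  71. ]
 [132.8 -71. ]
 [-11.3 -70.1]]
len 144.56005124356136 144.16140592334432 140.21931124956453 142.0490801567065 yaw 0.34146960473565424 -0.3846064241632271 centre [6.08240198e+01 2.86458855e-02] -> lip x -5.175980224369198
lip med res 0.21
far med res 0.31
bot med res 0.21
top med res 0.28
px [[80.19999694824219, 92.5], [246.89999389648438, 93.69999694824219], [249.5, 232.5], [102.5999984741211, 261.20001220703125]] res [[-0.1899999976158142, -0.20000000298023224], [0.07000000029802322, 0.75], [0.36000001430511475, -0.6899999976158142], [-0.14000000059604645, 0.10999999940395355]]
grip [0.4628 0.2185 0.1563] heading x -8.05 tilt 0.2 roll 0.0 lip [0.3977 0.2278 0.1061]
[93.54761844 93.27737228] [113.3152275  252.40480309]
beaker 2.55
rack 2.31
bottle 2.88
```

Run:
```python
from station import finish_job
print(finish_job())
```

```text
the job is handed in; nothing more can be done
None
```

The heating block is fitted on the hotplate and the job is handed in, at about 28 s of the 48 s allowed. One part of the carry did not go as asked.

**What went wrong:**
- When I lifted the block off the stand, the bar turned in the pads and the block swung level.
- A vertical tool could not hold the tilt. I inclined the tool by pushing it against its reach limit, away from everything else, which brought the block back to about 34° before it reached the hotplate. So the block was not tilted for the whole carry.
- Reaching that limit fast also gave a brief wrist-force reading of about 105 N, below the 120 N limit.

**Placing:** I rested the lipped edge on the plate's back edge, with first contact about 0.3 mm from the prediction. I then pivoted the block down in small steps with the edge bearing on the plate. Once it was flat I slid it about 3 mm forward, opened the fingers slowly and withdrew.

**Last checks:**

| Check | Result |
|---|---|
| Lip from plate edge | 5.2 mm outside (0 to 10 mm allowed) |
| Sideways offset | about 0 mm |
| Turn relative to the plate | about 0° |
| Tilt | 0.2° |
| Wrist force after release | about 0 N |
| Beaker, bottle, vial rack | unchanged in the top view |

The different views disagreed by a few degrees on the tilt just before release, and by 1 to 3 mm on the block's position in the hand. The measurements after release did not show those disagreements.

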